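# Put garlic and lemons away in the two-bay produce keeper

### The job

Put the garlic bulbs and lemons that lie to the left and right of the wooden two-bay produce keeper away in it, each on the floor of the bay that already holds one of its own kind; leave those two in their bays, and leave the bulb and lemon far off at the right-hand end of the worktop. The slatted cover must be lifted clear of its stop bumps before it will slide across. Finish with the cover over the garlic bay, dropped fully home behind its bumps, the lemons uncovered, and the mug, tin, fork and salt shaker left undisturbed.

Things in the scene. Friction and masses are not known exactly. Their poses are not given: they have to be found in the camera images.
- keeper: fixed open light wooden box, 290 (x) x 284 (y) x 80 mm high, two bays side by side; origin under its centre, x away from robot, y left, z up. Bays 274 (x) x 130 (y) mm inside, centred at y = +69 (left) and -69 mm (right); floor 6 thick, outer walls 8 thick, 80 high, divider 72 high. Square stop bumps 12 mm high, 10 wide, on top of front and rear walls at y = +52 and -52 mm
- cover_slide (a joint): slide of the slatted wooden cover along the keeper, m: 0 = over the left (+y) bay, as at every start; 0.138 = over the right bay; slides toward the keeper's -y with light friction. At either end of the travel a 14 mm wide foot under the middle of its front and rear edge sits outside a bump (5 mm play) and blocks the slide until the cover is lifted
- cover_lift (a joint): vertical lift of the same cover, m: 0 = down, 0.025 = highest. Lift it more than 0.012 to pass the bumps; released, it falls by its weight (0.3 kg). Standing on a bump it reads about 0.012; home means down at an end of the slide
- cover_grip (a point): point to grip, in the cover's upright dark wooden handle bar: 14 mm thick (keeper's y), 70 mm long (keeper's x); the bar's top is 12 mm above this point, the low pad it stands on 25 mm below, the slats' tops 30 mm below. 135 mm above the worktop when the cover is down. Axes as the keeper's
- garlic_0_mid (a point): middle of a pale garlic bulb, about 60 mm wide and 58 mm high, 28 mm above its underside; z up through its stalk; lies in one of the two bays at the start and shows that this is the garlic bay
- garlic_1_mid (a point): middle of a pale garlic bulb, about 60 mm wide and 58 mm high, 28 mm above its underside; z up through its stalk; loose on the worktop at the start; may be absent
- garlic_2_mid (a point): middle of a pale garlic bulb, about 60 mm wide and 58 mm high, 28 mm above its underside; z up through its stalk; loose on the worktop at the start; may be absent
- garlic_3_mid (a point): middle of a pale garlic bulb, about 60 mm wide and 58 mm high, 28 mm above its underside; z up through its stalk; loose on the worktop at the start; may be absent
- lemon_0_mid (a point): middle of a lemon, 78 mm long (its x), 55 mm thick (y and z), 28 mm above its underside as it lies at the start; lies in one of the two bays at the start and shows that this is the lemon bay
- lemon_1_mid (a point): middle of a lemon, 78 mm long (its x), 55 mm thick (y and z), 28 mm above its underside as it lies at the start; loose on the worktop at the start; may be absent
- lemon_2_mid (a point): middle of a lemon, 78 mm long (its x), 55 mm thick (y and z), 28 mm above its underside as it lies at the start; loose on the worktop at the start; may be absent
- mug: white mug with handle, 92 x 127 x 95 mm; origin at the centre of its underside; bystander, not to be disturbed
- tin: food tin, 76 mm across, 58 mm high; origin at the centre of its underside; bystander, not to be disturbed
- fork: steel fork, 193 mm long (its x); origin at the centre of its underside; bystander, not to be disturbed
- salt: glass salt shaker, 44 mm across, 90 mm high; origin at the centre of its underside; bystander, not to be disturbed

How it is judged:
At the end, for the whole second after the job is handed in: Every garlic bulb lies in the bay that held the first bulb and every lemon in the bay that held the first lemon, each on the floor (middle under 55 mm above the keeper's underside); the cover is over the garlic bay, within 9 mm of the end of its slide, and down (lift under 4 mm) (x of garlic_0_mid in the frame of keeper between -0.137 and 0.137 m and z of garlic_0_mid in the frame of keeper between 0.01 and 0.055 m and x of garlic_1_mid in the frame of keeper between -0.137 and 0.137 m and z of garlic_1_mid in the frame of keeper between 0.01 and 0.055 m and x of garlic_2_mid in the frame of keeper between -0.137 and 0.137 m and z of garlic_2_mid in the frame of keeper between 0.01 and 0.055 m and x of garlic_3_mid in the frame of keeper between -0.137 and 0.137 m and z of garlic_3_mid in the frame of keeper between 0.01 and 0.055 m and x of lemon_0_mid in the frame of keeper between -0.137 and 0.137 m and z of lemon_0_mid in the frame of keeper between 0.01 and 0.055 m and x of lemon_1_mid in the frame of keeper between -0.137 and 0.137 m and z of lemon_1_mid in the frame of keeper between 0.01 and 0.055 m and x of lemon_2_mid in the frame of keeper between -0.137 and 0.137 m and z of lemon_2_mid in the frame of keeper between 0.01 and 0.055 m and value of joint cover_lift below 0.004 m and ((y of garlic_0_mid in the frame of keeper between 0.012 and 0.134 m and y of garlic_1_mid in the frame of keeper between 0.012 and 0.134 m and y of garlic_2_mid in the frame of keeper between 0.012 and 0.134 m and y of garlic_3_mid in the frame of keeper between 0.012 and 0.134 m and y of lemon_0_mid in the frame of keeper between -0.134 and -0.012 m and y of lemon_1_mid in the frame of keeper between -0.134 and -0.012 m and y of lemon_2_mid in the frame of keeper between -0.134 and -0.012 m and value of joint cover_slide below 0.009 m) or (y of garlic_0_mid in the frame of keeper between -0.134 and -0.012 m and y of garlic_1_mid in the frame of keeper between -0.134 and -0.012 m and y of garlic_2_mid in the frame of keeper between -0.134 and -0.012 m and y of garlic_3_mid in the frame of keeper between -0.134 and -0.012 m and y of lemon_0_mid in the frame of keeper between 0.012 and 0.134 m and y of lemon_1_mid in the frame of keeper between 0.012 and 0.134 m and y of lemon_2_mid in the frame of keeper between 0.012 and 0.134 m and value of joint cover_slide above 0.129 m))); the robot touches nothing.
It fails at once if the mug is moved more than 4 cm (distance of mug from where it was at the start of the episode above 0.04 m).
It fails at once if the tin is moved more than 4 cm (distance of tin from where it was at the start of the episode above 0.04 m).
It fails at once if the fork is moved more than 4 cm (distance of fork from where it was at the start of the episode above 0.04 m).
It fails at once if the salt is moved more than 4 cm (distance of salt from where it was at the start of the episode above 0.04 m).
It fails at once if the bulb or lemon that was in the keeper at the start is lifted out of its bay (z of any of garlic_0_mid, lemon_0_mid in the frame of keeper above 0.095 m).
Of garlic_1, garlic_2, lemon_1, lemon_2, garlic_3 only 4 to 5 are there at a start; the rules pass over those that are not, and their reading is None.
At some moment in a run one of garlic_1, garlic_2, lemon_1, lemon_2, garlic_3 may be knocked a few centimetres aside while the robot is not near it.
Once in a run the grip may slacken for a moment while it holds something.
It also fails if it takes over 210 s, if anything falls off the work surface, if the arm or the gripper's body presses on something with over 40 N, if the wrist force passes 120 N, or if a joint passes its speed limit or range.

### The arm

A 6-joint arm with a two-finger parallel gripper is mounted at the origin on a cart in front of the work surface, level with it; the furniture and walls round the work are solid. World frame = base frame: x ahead of the robot, y to its left, z up, the work surface at z = 0. Lengths are in m, angles in rad, forces in N, time in s.
With the tool pointing down it reaches from about 0.35 to 0.775 m from the base axis. Payload 5.5 kg.
Tool frame: the origin (TCP) lies on the centre line of the jaws, within the pads' length; the fingertips stand 11 mm ahead of it and the grasp point (between the pads) lies 8 mm behind it (env.tip_extent is the distance from the TCP to the fingertips, in m); z points along the fingers, y is the line along which they close (so a half turn about z gives the same grasp; the last joint's range is limited). The gripper opens to 85 mm and grips with 20 to 120 N. Pads are 22 mm wide; open, the fingers measure 114 mm over their backs; the gripper's body (76 mm by 85 mm) begins 54 mm behind the grasp point. The pads swing forward as they close: fully open they stand 13 mm farther back than shut.
Start: joints at [-1.457, 0.313, 0.046, 1.304, 0, 1.431], TCP at [0.144, -0.557, 0.242] pointing down, gripper open.
Joint ranges: [-2.76, 2.76], [-0.86, 1.69], [-1.03, 1.26], [-2.2, 2.34], [-1.47, 1.5], [-3.14, 3.14]. Speed limits (rad/s): [2.57, 2.57, 3.14, 3.14, 3.14, 3.14].

### API

Orientations are given as a unit quaternion [w, x, y, z].
In Python, from workcell import env gives the robot as it stands.
- The arm moves only by the shell command python3 -m jog 'ROWS' [FORCE]. ROWS is JSON, a list of rows, each a list of 5 numbers: the gripper's target within -1 to 1 (shut at 1, half-way at 0, fully open at -1), then the shift along the tool's x, y, z in m, then the turn about the tool's z in degrees. In form: [[fingers, tx, ty, tz, turn], ...]. A call has 1 to 5 rows; each row shifts and turns the commanded pose from where the row before left it, along the tool's axes as they then stand; what a row does not reach is not made up. A row lasts 1/12 s, in which the tool goes at most 41.7 mm and 7.16 degrees, less where a joint would pass 70% of its speed; a pose out of reach is approached as far as the arm can. A call is refused whole if a number of a shift passes 0.0417 or a number of a turn 7.16, either way. A call with a gripper value outside its range is refused whole. The fingers move at their own pace and stop on an object; FORCE is the grip in N (left out, the last holds). Time passes only in rows, so rows that do not move let the fingers close. It gives the time, the measured TCP pose, the force, the opening and the grip force at its end, in the units of the state.
- env.get_state(): the state, without advancing time (a new reading comes with each control period).
- env.read_camera(name): name is "side" or "top"; returns a dict with "img" (400x640x3 uint8, red, green, blue), "fov_y" (degrees; the focal length in pixels is half the picture's height over the tangent of half this angle, whatever the lens; pixels are square), "cx", "cy" (the principal point, pixels), "T" (4x4, takes a point from camera to world coordinates). Camera axes: x right, y up, looking along -z (the intrinsics and any distortion apply to the point x, -y, -z); pixel columns grow to the right and rows downward; lengths in m; the calibration is good to about 2 mm. A picture is of the moment at which its call begins. There is no depth.
- env.hand_in(): hands the job in; it is judged then, once.
The state is a dict: "clock": time; "joint_pos": joint angles; "qvel": joint speeds; "tau": joint torques, N m; "tcp_pos": TCP position; "orientation": TCP orientation; "wrist_force": force on the tool from outside, world axes, zero at the start; "ft_torque": the same for the moment, N m; "finger_gap": finger opening in m; "grip_force": force on a finger pad.
Only numpy, scipy, OpenCV 4.12 (cv2) and the standard library are available. Lean on these libraries where they do the work, as an engineer would, in place of code of your own. Each camera call takes 0.05 s, during which the arm holds its last target. There are 200 camera calls.

## Working session

There is one attempt and no reset: what is moved stays moved. The work goes in short steps, Python scripts to look and compute and a shell command to move; the robot and the scene stay as the last step left them, time stands still between calls to the robot, and variables do not carry over. Pictures are saved under pics/ and viewed, at most 14 in all, crops included, and the job is handed in when it is done.

```bash
ls; mkdir -p pics
cat > h.py <<'E'
import numpy as np, cv2
from workcell import env
def shot(name,fn=None):
    c=env.read_camera(name)
    if fn: cv2.imwrite('pics/'+fn,c['img'][:,:,::-1])
    return c
def ray(c,u,v):
    f=200/np.tan(np.radians(c['fov_y'])/2)
    d=np.array([(u-c['cx'])/f,-(v-c['cy'])/f,-1.0])
    T=np.array(c['T']); return T[:3,3],T[:3,:3]@d
def plane(c,u,v,z):
    o,d=ray(c,u,v); return o+d*(z-o[2])/d[2]
def proj(c,p):
    T=np.array(c['T']); q=T[:3,:3].T@(np.array(p)-T[:3,3]); f=200/np.tan(np.radians(c['fov_y'])/2)
    return c['cx']+f*q[0]/-q[2], c['cy']-f*q[1]/-q[2]
E
python3 - <<'E'
from h import *
for n in('top','side'):
    c=shot(n,n+'0.png'); print({k:v for k,v in c.items() if k!='img'})
print(env.get_state())
E
```

```text
pics
{'fov_y': 55.33216811713655, 'cx': 314.2900415538549, 'cy': 202.65963037127582, 'T': array([[ 0.02943009,  0.98697429, -0.15816327,  0.43788665],
       [-0.99939272,  0.03200757,  0.01377335, -0.03377644],
       [ 0.01865637,  0.15766187,  0.98731691,  1.17379988],
       [ 0.        ,  0.        ,  0.        ,  1.        ]])}
{'fov_y': 49.30320129429028, 'cx': 322.49670911139185, 'cy': 192.2112408866585, 'T': array([[ 0.97936804,  0.12491271, -0.15885548,  0.41924593],
       [-0.20060223,  0.50588323, -0.83895227, -1.08956819],
       [-0.02443348,  0.8535098 ,  0.52050363,  0.75343223],
       [ 0.        ,  0.        ,  0.        ,  1.        ]])}
{'clock': 0.1, 'joint_pos': array([-1.45656250e+00,  3.13942638e-01,  4.51093092e-02,  1.30363710e+00,
       -1.51575785e-05,  1.43122294e+00]), 'qvel': array([-6.09723653e-05, -2.46627318e-03,  2.96241700e-03,  7.28443849e-04,
       -8.82334353e-04,  5.56372246e-04]), 'tau': array([ 2.97822880e-03, -4.81721878e+01,  2.99246532e+01,  1.26324937e-02,
       -1.51083873e-04,  2.08635967e-06]), 'tcp_pos': array([ 0.14432727, -0.55613179,  0.24149503]), 'orientation': array([-8.37078209e-04,  9.91958189e-01,  1.26563225e-01,  3.02676973e-06]), 'wrist_force': array([0.46165767, 0.97770053, 0.67144791]), 'ft_torque': array([-0.03172256,  0.06146148, -0.01237216]), 'grip_force': 0.0, 'finger_gap': 0.0854717344303753}
```

View pics/top0.png

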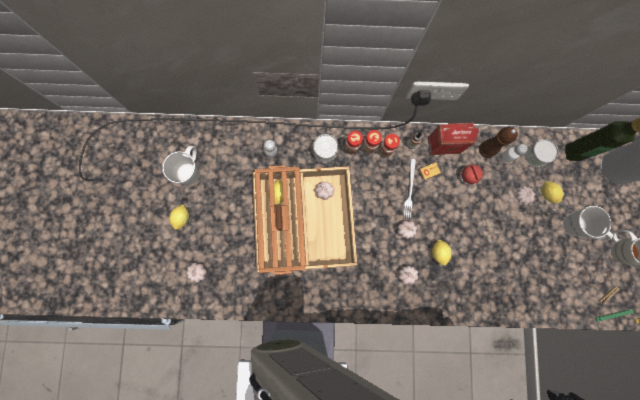

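View pics/side0.png

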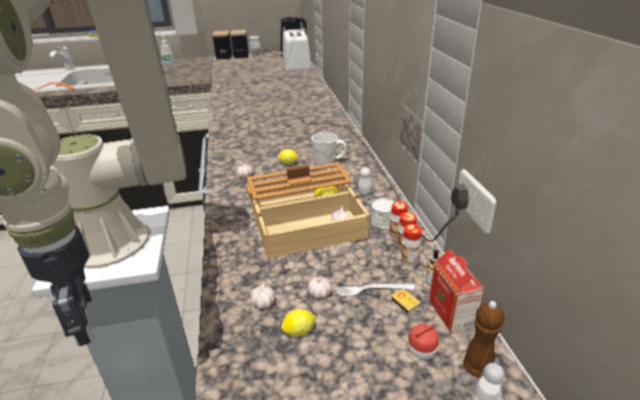

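Top view: the cover is over the left bay with a lemon (278,192) under it, and a garlic bulb (324,190) is in the open right bay. Loose items are a lemon (179,217) and garlic (196,272) on the left, and garlic (408,230), garlic (409,275) and a lemon (443,252) on the right. I'll place the garlic first, then move the cover, then place the lemons.

```bash
cat > find.py <<'E'
from h import *
def blobs(c):
    im=cv2.GaussianBlur(c['img'],(3,3),0); hsv=cv2.cvtColor(im,cv2.COLOR_RGB2HSV); out=[]
    lem=cv2.inRange(hsv,(22,150,110),(35,255,255))
    gar=cv2.inRange(hsv,(0,0,150),(179,75,255)); gar=cv2.morphologyEx(gar,cv2.MORPH_OPEN,np.ones((5,5)))
    for n,m in(('lemon',lem),('garlic',gar)):
        k,l,s,ce=cv2.connectedComponentsWithStats(m)
        for i in range(1,k):
            if 60<s[i,4]<1500:
                ys,xs=np.where(l==i); (u,v)=ce[i]
                mm=cv2.moments((l==i).astype(np.uint8),True); a=.5*np.arctan2(2*mm['mu11'],mm['mu20']-mm['mu02'])
                p=plane(c,u,v,.028); q=plane(c,u+10*np.cos(a),v+10*np.sin(a),.028)-p
                out.append((n,u,v,s[i,4],p,np.degrees(np.arctan2(q[1],q[0]))))
    return out
if __name__=='__main__':
    c=shot('top')
    for b in blobs(c):
        if b[1]<480 and b[2]>150: print(b[0],np.round(b[1:4],1),b[4].round(3),round(b[5]))
E
python3 - <<'E'
from find import *
c=shot('top')
for b in blobs(c):
    if b[1]<480 and b[2]>130: print(b[0],np.round(b[1:4],1),b[4].round(3),'axis',round(b[5]))
cv2.imwrite('pics/crop1.png',cv2.resize(c['img'][150:290,160:360][:,:,::-1],None,fx=4,fy=4,interpolation=cv2.INTER_CUBIC))
E
```

```text
garlic [325.5 145.7 485. ] [ 0.802 -0.079  0.028] axis -162
garlic [269.4 145.1  82. ] [0.798 0.095 0.028] axis -113
garlic [179.3 164.6 714. ] [0.726 0.368 0.028] axis -139
garlic [412.6 164.  115. ] [ 0.753 -0.352  0.028] axis -6
garlic [324.5 189.9 266. ] [ 0.662 -0.08   0.028] axis -122
garlic [309.7 194.5 146. ] [ 0.646 -0.035  0.028] axis -168
garlic [407.8 207.7 132. ] [ 0.615 -0.335  0.028] axis -5
garlic [408.9 229.7 251. ] [ 0.548 -0.338  0.028] axis -112
garlic [194.4 273.  285. ] [0.401 0.296 0.028] axis -76
garlic [409.1 275.2 242. ] [ 0.413 -0.337  0.028] axis -132
garlic [ 212.5  332.  1417. ] [0.236 0.231 0.028] axis -89
garlic [ 53.6 332.  363. ] [0.224 0.682 0.028] axis -65
garlic [250.9 334.1 410. ] [0.233 0.121 0.028] axis -18
garlic [ 96.5 333.3 917. ] [0.224 0.561 0.028] axis -86
garlic [153.3 334.  986. ] [0.226 0.4   0.028] axis -89
garlic [ 32.4 331.8  76. ] [0.223 0.742 0.028] axis -10
garlic [ 441.2  338.5 1373. ] [ 0.235 -0.429  0.028] axis -90
garlic [244.6 353.2  68. ] [0.18  0.136 0.028] axis -7
garlic [345.4 357.2 258. ] [ 0.177 -0.152  0.028] axis -110
```

View pics/crop1.png

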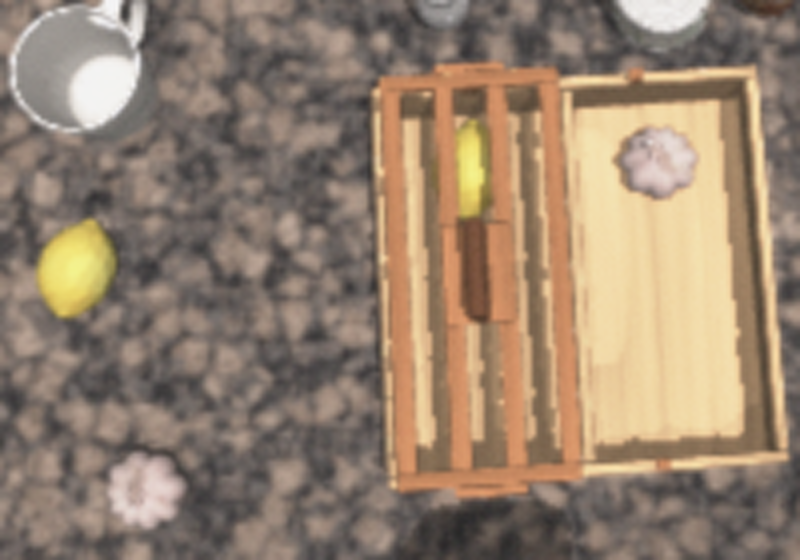

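The crop shows the keeper's rim corners at crop pixels (756,66), (787,460), (390,488) and (375,88). The dark handle is near (474,268), and the bulb in the bay is at (657,160).

```bash
sed -i 's/(22,150,110),(35,255,255)/(18,140,90),(40,255,255)/' find.py
python3 - <<'E'
from find import *
c=shot('top')
for b in blobs(c):
    if b[0]=='lemon': print(np.round(b[1:4],1),b[4].round(3),round(b[5]))
g=lambda x,y,z: plane(c,160+x/4,150+y/4,z)
K=[g(756,66,.08),g(787,460,.08),g(390,488,.08),g(375,88,.08)]
for k in K: print(k.round(3))
print([round(np.linalg.norm(K[i][:2]-K[(i+1)%4][:2]),3) for i in range(4)])
e=K[0]+K[3]-K[1]-K[2]; print('yaw',np.degrees(np.arctan2(e[1],e[0])),'ctr',np.mean(K,0))
print('handle',g(474,226,.147),g(474,318,.147),'bulb0',g(657,160,.034))
E
```

```text
[ 0.725 -0.148  0.08 ]
[ 0.438 -0.175  0.08 ]
[0.41  0.105 0.08 ]
[0.698 0.131 0.08 ]
[np.float64(0.288), np.float64(0.281), np.float64(0.289), np.float64(0.281)]
yaw 5.226834833380816 ctr [ 0.56784021 -0.0217401   0.08      ]
handle [0.58866092 0.04879354 0.147     ] [0.5261388  0.04602769 0.147     ] bulb0 [ 0.66046379 -0.0788335   0.034     ]
```

```bash
cat >> h.py <<'E'
KC=np.array([.568,-.022]); KY=np.radians(5.2)
def k2w(x,y): return KC+np.array([[np.cos(KY),-np.sin(KY)],[np.sin(KY),np.cos(KY)]])@[x,y]
def w2k(x,y): return np.array([[np.cos(KY),np.sin(KY)],[-np.sin(KY),np.cos(KY)]])@(np.array([x,y])-KC)
def go(*pts,yaw=None):
    "print tool-axis shifts through the points, and turn to a yaw"
    s=env.get_state(); w,x,y,z=s['orientation']; a=2*np.arctan2(y,x); p=np.array(s['tcp_pos'])
    print('tcp',p.round(4),'yaw',round(np.degrees(a),2),'gap',round(s['finger_gap'],3),'t',round(s['clock'],1))
    if yaw is not None:
        t=np.degrees(a)-yaw; t=(t+90)%180-90; print(' turn',round(t,2)); a-=np.radians(t)
    R=np.array([[np.cos(a),np.sin(a),0],[np.sin(a),-np.cos(a),0],[0,0,-1]])
    for q in pts:
        q=np.array(q,float); d=R.T@(q-p); print(' to',q.round(3),'shift',d.round(4),'rows>=',round(np.linalg.norm(d)/.0417,2)); p=q
E
python3 - <<'E'
from find import *
c=shot('top'); print(c['img'][215:219,178:181].reshape(-1,3)[:4], cv2.cvtColor(c['img'],cv2.COLOR_RGB2HSV)[217,179])
go([.548,-.338,.15],[.548,-.338,.02],yaw=5.2)
for x in(-.1,-.037,.025): print(k2w(x,-.069).round(3))
E
```

```text
[[243 240 139]
 [243 240 140]
 [243 239 139]
 [243 241 140]] [ 29 106 243]
tcp [ 0.1444 -0.5564  0.2419] yaw 14.54 gap 0.086 t 0.2
 turn 9.34
 to [ 0.548 -0.338  0.15 ] shift [ 0.4218 -0.1809  0.0919] rows>= 11.22
 to [ 0.548 -0.338  0.02 ] shift [0.   0.   0.13] rows>= 3.12
[ 0.475 -0.1  ]
[ 0.537 -0.094]
[ 0.599 -0.088]
```

```bash
sed -i 's/(18,140,90),(40,255,255)/(26,70,120),(36,255,255)/' find.py
python3 -m jog '[[-1,0,0,0,4.67],[-1,0,0,0,4.67],[-1,0.035,-0.015,0.0077,0],[-1,0.035,-0.015,0.0077,0],[-1,0.035,-0.015,0.0077,0]]' 40
python3 -m jog '[[-1,0.035,-0.015,0.0077,0],[-1,0.035,-0.015,0.0077,0],[-1,0.035,-0.015,0.0077,0],[-1,0.035,-0.015,0.0077,0],[-1,0.035,-0.015,0.0077,0]]'
python3 -m jog '[[-1,0.035,-0.015,0.0077,0],[-1,0.035,-0.015,0.0077,0],[-1,0.035,-0.015,0.0077,0],[-1,0.035,-0.015,0.0077,0],[-1,0,0,0,0]]'
python3 find.py
python3 - <<'E'
from h import *
c=shot('side','s1.png'); go([.548,-.338,.02],yaw=5.2); print(proj(c,[.548,-.338,.028]))
cv2.imwrite('pics/s1c.png',cv2.resize(c['img'][180:360,200:440][:,:,::-1],None,fx=3,fy=3))
E
```

```text
clock: 0.67
tcp_pos: [0.2453, -0.502, 0.2188]
orientation: [0.0, 0.999, 0.044, 0.0]
wrist_force: [1.2, -0.3, -0.3]
finger_gap: 0.0853
grip_force: 0.0
clock: 1.08
tcp_pos: [0.4137, -0.4105, 0.1804]
orientation: [0.0, 0.999, 0.045, 0.0]
wrist_force: [-0.8, -0.7, -0.1]
finger_gap: 0.0855
grip_force: 0.0
clock: 1.5
tcp_pos: [0.5509, -0.3349, 0.1476]
orientation: [-0.001, 0.999, 0.049, 0.0]
wrist_force: [-0.8, -0.3, -0.4]
finger_gap: 0.0856
grip_force: 0.0
lemon [179.4 216.8 160. ] [0.565 0.354 0.028] -91
garlic [185.4 153.1  71. ] [0.763 0.352 0.028] -62
garlic [180.8 167.4 489. ] [0.718 0.363 0.028] -137
garlic [324.9 190.1 248. ] [ 0.661 -0.081  0.028] -142
garlic [409.8 232.8 117. ] [ 0.539 -0.341  0.028] -94
garlic [195. 273. 250.] [0.401 0.294 0.028] -44
garlic [ 211.8  331.8 1232. ] [0.237 0.234 0.028] -90
garlic [ 93.9 333.5 465. ] [0.223 0.568 0.028] -82
garlic [343.7 334.5 391. ] [ 0.239 -0.146  0.028] -22
garlic [142.  336.6  79. ] [0.218 0.431 0.028] -18
garlic [ 48.2 357.4 653. ] [0.155 0.688 0.028] -96
garlic [ 68.6 351.5  93. ] [0.172 0.633 0.028] -12
garlic [109.7 350.8  84. ] [0.177 0.518 0.028] -120
garlic [216.6 352.9 100. ] [0.179 0.216 0.028] -95
garlic [ 95.  361.7  69. ] [0.147 0.556 0.028] -88
garlic [ 84.9 366.4  64. ] [0.134 0.583 0.028] -23
garlic [130.9 395.4 183. ] [0.06  0.446 0.028] -90
tcp [ 0.5471 -0.3378  0.1488] yaw 5.38 gap 0.086 t 1.6
 turn 0.18
 to [ 0.548 -0.338  0.02 ] shift [0.0009 0.0002 0.1288] rows>= 3.09
(np.float64(319.5546627451747), np.float64(286.6419819579355))
```

View pics/s1c.png

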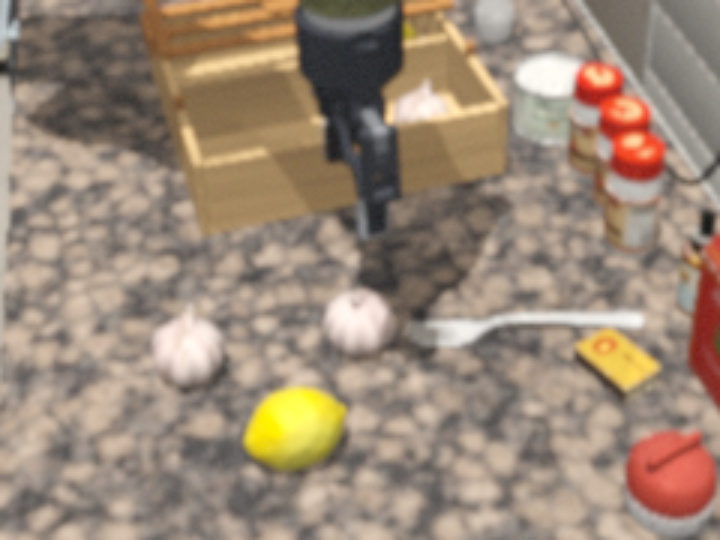

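Seen from the side, the bulb's middle is at about (320,287). The projected estimate was (319.6,286.6), so I'm descending.

```bash
python3 -m jog '[[-1,0,0,0.04,0],[-1,0,0,0.04,0],[-1,0,0,0.03,0],[-1,0,0,0.0185,0],[-1,0,0,0,0]]'
python3 -m jog '[[1,0,0,0,0],[1,0,0,0,0],[1,0,0,0,0],[1,0,0,0,0],[1,0,0,0,0]]' 40
python3 -m jog '[[1,0,0,0,0],[1,0,0,0,0],[1,0,0,-0.04,0],[1,0,0,-0.04,0],[1,0,0,-0.04,0]]'
python3 -m jog '[[1,0,0,-0.01,0],[1,0,0,0,0],[1,0,0,0,0]]'
python3 - <<'E'
from h import *
for x in (.025,-.037,-.1):
  t=k2w(x,-.069); go([*t,.15],[*t,.034],yaw=5.2)
E
```

```text
clock: 2.02
tcp_pos: [0.5419, -0.3381, 0.0168]
orientation: [-0.003, 0.999, 0.044, -0.003]
wrist_force: [-1.0, 0.6, -0.1]
finger_gap: 0.0855
grip_force: 0.0
clock: 2.43
tcp_pos: [0.5475, -0.3408, 0.0245]
orientation: [0.002, 0.999, 0.045, 0.002]
wrist_force: [-2.3, -0.1, 7.2]
finger_gap: 0.0555
grip_force: 42.9
clock: 2.85
tcp_pos: [0.5461, -0.3392, 0.1436]
orientation: [0.0, 0.999, 0.045, 0.0]
wrist_force: [0.5, -1.2, -0.1]
finger_gap: 0.0554
grip_force: 42.9
clock: 3.1
tcp_pos: [0.547, -0.3399, 0.1531]
orientation: [0.001, 0.999, 0.045, 0.001]
wrist_force: [0.2, -0.0, -1.1]
finger_gap: 0.0555
grip_force: 42.9
tcp [ 0.547  -0.3399  0.1531] yaw 5.2 gap 0.055 t 3.1
 turn -0.0
 to [ 0.599 -0.088  0.15 ] shift [ 0.0747 -0.2457  0.0031] rows>= 6.16
 to [ 0.599 -0.088  0.034] shift [0.    0.    0.116] rows>= 2.78
tcp [ 0.547  -0.3399  0.1531] yaw 5.2 gap 0.055 t 3.1
 turn -0.0
 to [ 0.537 -0.094  0.15 ] shift [ 0.0127 -0.2457  0.0031] rows>= 5.9
 to [ 0.537 -0.094  0.034] shift [0.    0.    0.116] rows>= 2.78
tcp [ 0.547  -0.3399  0.1531] yaw 5.2 gap 0.055 t 3.1
 turn -0.0
 to [ 0.475 -0.1    0.15 ] shift [-0.0503 -0.2457  0.0031] rows>= 6.01
 to [ 0.475 -0.1    0.034] shift [0.    0.    0.116] rows>= 2.78
```

```bash
python3 -m jog '[[1,0.0102,-0.0351,0,0],[1,0.0102,-0.0351,0,0],[1,0.0102,-0.0351,0,0],[1,0.0102,-0.0351,0,0],[1,0.0102,-0.0351,0,0]]'
python3 -m jog '[[1,0.0102,-0.0351,0,0],[1,0.0102,-0.0351,0,0],[1,0,0,0,0],[1,0,0,0,0]]'
python3 - <<'E'
from h import *
t=k2w(.022,-.069); go([*t,.15],[*t,.034],yaw=5.2); print(env.get_state()['grip_force'])
E
```

```text
clock: 3.52
tcp_pos: [0.5799, -0.1579, 0.149]
orientation: [-0.001, 0.999, 0.045, -0.002]
wrist_force: [0.5, 0.0, -1.1]
finger_gap: 0.0553
grip_force: 42.9
clock: 3.85
tcp_pos: [0.5941, -0.0857, 0.1493]
orientation: [-0.0, 0.999, 0.047, -0.002]
wrist_force: [-0.5, 0.1, -1.2]
finger_gap: 0.0552
grip_force: 42.9
tcp [ 0.5941 -0.0857  0.1493] yaw 5.43 gap 0.055 t 3.9
 turn 0.23
 to [ 0.596 -0.089  0.15 ] shift [ 0.0017  0.0032 -0.0007] rows>= 0.09
 to [ 0.596 -0.089  0.034] shift [0.    0.    0.116] rows>= 2.78
42.9351687952294
```

```bash
python3 -m jog '[[1,0.001,0.002,0.035,0],[1,0,0,0.035,0],[1,0,0,0.025,0],[1,0,0,0.02,0],[1,0,0,0,0]]'
python3 -m jog '[[1,0,0,0,0],[-0.75,0,0,0,0],[-0.75,0,0,0,0],[-0.75,0,0,0,0],[-0.75,0,0,0,0]]'
python3 -m jog '[[-0.75,0,0,-0.03,0],[-0.75,0,0,-0.03,0],[-1,0,0,-0.04,0],[-1,0,0,-0.02,0]]'
python3 - <<'E'
from h import *
go([.413,-.337,.15],[.413,-.337,.02],yaw=5.2)
E
```

```text
clock: 4.27
tcp_pos: [0.5925, -0.0905, 0.0311]
orientation: [-0.001, 0.999, 0.044, -0.004]
wrist_force: [-1.2, 0.2, -0.1]
finger_gap: 0.0556
grip_force: 44.6
clock: 4.68
tcp_pos: [0.5973, -0.0906, 0.0378]
orientation: [0.001, 0.999, 0.045, 0.001]
wrist_force: [-0.2, 0.6, -0.6]
finger_gap: 0.0747
grip_force: 0.0
clock: 5.02
tcp_pos: [0.5981, -0.0906, 0.1617]
orientation: [0.001, 0.999, 0.045, 0.003]
wrist_force: [1.4, -0.1, 0.8]
finger_gap: 0.0855
grip_force: 0.0
tcp [ 0.5981 -0.0906  0.1617] yaw 5.21 gap 0.086 t 5.0
 turn 0.01
 to [ 0.413 -0.337  0.15 ] shift [-0.2067  0.2286  0.0117] rows>= 7.4
 to [ 0.413 -0.337  0.02 ] shift [0.   0.   0.13] rows>= 3.12
```

```bash
python3 -m jog '[[-1,-0.0258,0.0286,0.0015,0],[-1,-0.0258,0.0286,0.0015,0],[-1,-0.0258,0.0286,0.0015,0],[-1,-0.0258,0.0286,0.0015,0],[-1,-0.0258,0.0286,0.0015,0]]'
python3 -m jog '[[-1,-0.0258,0.0286,0.0015,0],[-1,-0.0258,0.0286,0.0015,0],[-1,-0.0258,0.0286,0.0015,0],[-1,0,0,0,0],[-1,0,0,0,0]]'
python3 - <<'E'
from find import *
c=shot('top'); d=shot('side','s2.png')
for b in blobs(c):
    if b[1]<480 and 170<b[2]<300: print(b[0],np.round(b[1:4],1),b[4].round(3),'k',w2k(*b[4][:2]).round(3))
print(proj(d,[.413,-.337,.028]))
cv2.imwrite('pics/s2c.png',cv2.resize(d['img'][160:360,200:440][:,:,::-1],None,fx=3,fy=3))
go([.413,-.337,.02],yaw=5.2)
E
```

```text
clock: 5.43
tcp_pos: [0.48, -0.2455, 0.15]
orientation: [0.001, 0.999, 0.046, 0.001]
wrist_force: [1.0, -0.3, -0.1]
finger_gap: 0.0857
grip_force: 0.0
clock: 5.85
tcp_pos: [0.4105, -0.3386, 0.1451]
orientation: [0.001, 0.999, 0.043, 0.0]
wrist_force: [0.3, 0.2, 0.0]
finger_gap: 0.0853
grip_force: 0.0
lemon [179.1 216.6 177. ] [0.566 0.355 0.028] k [0.032 0.376]
lemon [445.  252.3 119. ] [ 0.483 -0.446  0.028] k [-0.123 -0.415]
garlic [324.6 189.9 271. ] [ 0.662 -0.08   0.028] k [ 0.088 -0.066]
garlic [310.1 198.4 228. ] [ 0.634 -0.037  0.028] k [ 0.065 -0.021]
garlic [328.2 209.7 286. ] [ 0.601 -0.093  0.028] k [ 0.027 -0.073]
garlic [407.6 207.  118. ] [ 0.617 -0.335  0.028] k [ 0.021 -0.316]
garlic [193.3 273.5 314. ] [0.399 0.299 0.028] k [-0.139  0.335]
garlic [412.6 298.3  79. ] [ 0.346 -0.347  0.028] k [-0.25  -0.304]
(np.float64(262.243964633934), np.float64(295.64468481230256))
tcp [ 0.4117 -0.3365  0.1449] yaw 5.18 gap 0.085 t 6.0
 turn -0.02
 to [ 0.413 -0.337  0.02 ] shift [0.0012 0.0006 0.1249] rows>= 3.0
```

View pics/s2c.png

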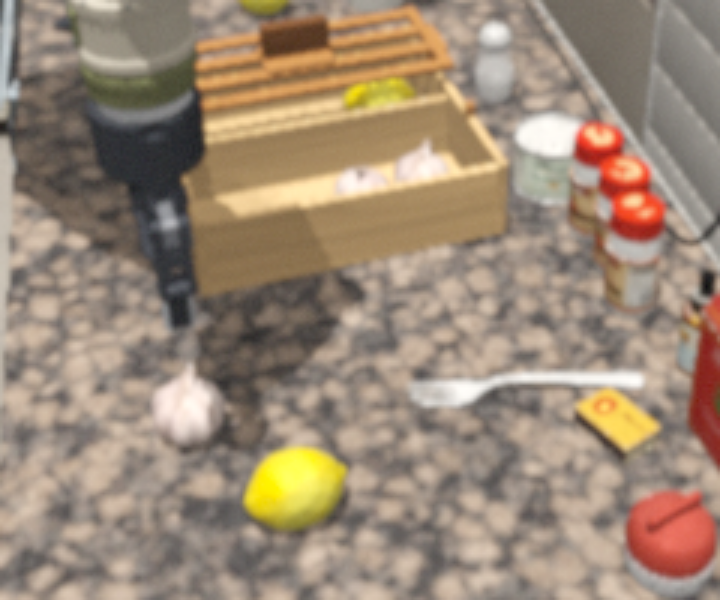

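The second bulb is at about (263,296) in the side view, as predicted, and two bulbs now sit in the right bay.

```bash
python3 -m jog '[[-1,0.001,0,0.04,0],[-1,0,0,0.04,0],[-1,0,0,0.027,0],[-1,0,0,0.016,0],[-1,0,0,0,0]]'
python3 -m jog '[[1,0,0,0,0],[1,0,0,0,0],[1,0,0,0,0],[1,0,0,0,0],[1,0,0,0,0]]' 40
python3 -m jog '[[1,0,0,0,0],[1,0,0,0,0],[1,0,0,-0.04,0],[1,0,0,-0.04,0],[1,0,0,-0.04,0]]'
python3 -m jog '[[1,0,0,-0.01,0],[1,0,0,0,0],[1,0,0,0,0]]'
python3 - <<'E'
from h import *
t=k2w(-.038,-.069); go([*t,.15],[*t,.034],yaw=5.2)
E
```

```text
clock: 6.37
tcp_pos: [0.4115, -0.3326, 0.0179]
orientation: [-0.003, 0.999, 0.047, -0.002]
wrist_force: [-0.8, 0.4, 0.1]
finger_gap: 0.0852
grip_force: 0.0
clock: 6.78
tcp_pos: [0.4142, -0.3375, 0.0237]
orientation: [0.001, 0.999, 0.046, 0.002]
wrist_force: [0.7, 1.4, 6.9]
finger_gap: 0.0554
grip_force: 42.4
clock: 7.2
tcp_pos: [0.4121, -0.3361, 0.1433]
orientation: [-0.0, 0.999, 0.045, -0.0]
wrist_force: [1.2, -0.8, -0.9]
finger_gap: 0.0552
grip_force: 43.2
clock: 7.45
tcp_pos: [0.413, -0.337, 0.1524]
orientation: [0.001, 0.999, 0.045, 0.001]
wrist_force: [0.5, -0.3, -1.1]
finger_gap: 0.0552
grip_force: 43.2
tcp [ 0.413  -0.337   0.1524] yaw 5.2 gap 0.055 t 7.5
 turn 0.0
 to [ 0.536 -0.094  0.15 ] shift [ 0.1449 -0.2307  0.0024] rows>= 6.53
 to [ 0.536 -0.094  0.034] shift [0.    0.    0.116] rows>= 2.78
```

```bash
python3 -m jog '[[1,0.0205,-0.033,0,0],[1,0.0205,-0.033,0,0],[1,0.0205,-0.033,0,0],[1,0.0205,-0.033,0,0],[1,0.0205,-0.033,0,0]]'
python3 -m jog '[[1,0.0205,-0.033,0,0],[1,0.0205,-0.033,0,0],[1,0,0,0,0],[1,0,0,0,0],[1,0,0,0,0]]'
python3 - <<'E'
from h import *
t=k2w(-.038,-.069); go([*t,.15],[*t,.034],yaw=5.2); print(env.get_state()['grip_force'])
E
```

```text
clock: 7.87
tcp_pos: [0.4987, -0.1607, 0.149]
orientation: [-0.001, 0.999, 0.045, -0.002]
wrist_force: [0.8, -0.6, -0.9]
finger_gap: 0.0553
grip_force: 43.2
clock: 8.28
tcp_pos: [0.5333, -0.0931, 0.1495]
orientation: [-0.0, 0.999, 0.046, -0.002]
wrist_force: [-0.5, -0.4, -0.8]
finger_gap: 0.0548
grip_force: 43.2
tcp [ 0.5333 -0.0931  0.1495] yaw 5.25 gap 0.055 t 8.3
 turn 0.05
 to [ 0.536 -0.094  0.15 ] shift [ 0.003   0.0013 -0.0005] rows>= 0.08
 to [ 0.536 -0.094  0.034] shift [0.    0.    0.116] rows>= 2.78
43.190026988158934
```

```bash
python3 -m jog '[[1,0.0,0.001,0.035,0],[1,0,0,0.035,0],[1,0,0,0.025,0],[1,0,0,0.02,0],[1,0,0,0,0]]'
python3 -m jog '[[1,0,0,0,0],[-0.75,0,0,0,0],[-0.75,0,0,0,0],[-0.75,0,0,0,0],[-0.75,0,0,0,0]]'
python3 -m jog '[[-0.75,0,0,-0.03,0],[-0.75,0,0,-0.04,0],[-1,0,0,-0.04,0],[-1,0,0,-0.04,0],[-1,0,0,-0.03,0]]'
python3 - <<'E'
from h import *
go([.400,.297,.215],[.40,.297,.15],[.40,.297,.02],yaw=5.2)
E
```

```text
clock: 8.7
tcp_pos: [0.5299, -0.095, 0.0315]
orientation: [-0.001, 0.999, 0.044, -0.004]
wrist_force: [-0.8, 0.2, 0.2]
finger_gap: 0.0548
grip_force: 43.2
clock: 9.12
tcp_pos: [0.5356, -0.0949, 0.0378]
orientation: [0.001, 0.999, 0.045, 0.001]
wrist_force: [0.2, 0.4, 0.5]
finger_gap: 0.0745
grip_force: 0.0
clock: 9.53
tcp_pos: [0.5354, -0.0945, 0.2209]
orientation: [0.001, 0.999, 0.046, 0.002]
wrist_force: [1.4, 1.0, -0.3]
finger_gap: 0.0856
grip_force: 0.0
tcp [ 0.5354 -0.0945  0.2209] yaw 5.22 gap 0.086 t 9.5
 turn 0.02
 to [0.4   0.297 0.215] shift [-0.0993 -0.4022  0.0059] rows>= 9.94
 to [0.4   0.297 0.15 ] shift [0.    0.    0.065] rows>= 1.56
 to [0.4   0.297 0.02 ] shift [0.   0.   0.13] rows>= 3.12
```

```bash
python3 -m jog '[[-1,-0.009,-0.0366,0,0],[-1,-0.009,-0.0366,0,0],[-1,-0.009,-0.0366,0,0],[-1,-0.009,-0.0366,0,0],[-1,-0.009,-0.0366,0,0]]'
python3 -m jog '[[-1,-0.009,-0.0366,0,0],[-1,-0.009,-0.0366,0,0],[-1,-0.009,-0.0366,0,0],[-1,-0.009,-0.0366,0,0],[-1,-0.009,-0.0366,0,0]]'
python3 -m jog '[[-1,-0.009,-0.0366,0,0],[-1,0,0,0.035,0],[-1,0,0,0.035,0],[-1,0,0,0,0],[-1,0,0,0,0]]'
python3 - <<'E'
from find import *
c=shot('top'); d=shot('side','s3.png')
for b in blobs(c):
    if b[1]<480 and 170<b[2]<300: print(b[0],np.round(b[1:4],1),b[4].round(3),'k',w2k(*b[4][:2]).round(3))
print(proj(d,[.40,.297,.028]))
cv2.imwrite('pics/s3c.png',cv2.resize(d['img'][120:280,220:400][:,:,::-1],None,fx=3.7,fy=3.7))
go([.40,.297,.02],yaw=5.2)
E
```

```text
clock: 9.95
tcp_pos: [0.4725, 0.0851, 0.2174]
orientation: [0.0, 0.999, 0.045, 0.001]
wrist_force: [0.2, 0.1, 0.4]
finger_gap: 0.0853
grip_force: 0.0
clock: 10.37
tcp_pos: [0.418, 0.1821, 0.2205]
orientation: [-0.032, 0.995, 0.097, -0.003]
wrist_force: [0.0, 0.4, 0.4]
finger_gap: 0.0853
grip_force: 0.0
clock: 10.78
tcp_pos: [0.4051, 0.197, 0.1519]
orientation: [-0.04, 0.993, 0.111, -0.007]
wrist_force: [-0.2, -0.2, 0.1]
finger_gap: 0.0853
grip_force: 0.0
lemon [179.3 216.6 147. ] [0.566 0.355 0.028] k [0.032 0.375]
lemon [444.8 252.3 103. ] [ 0.484 -0.445  0.028] k [-0.122 -0.414]
garlic [325.  189.8 239. ] [ 0.662 -0.081  0.028] k [ 0.088 -0.068]
garlic [328.1 209.6 258. ] [ 0.601 -0.092  0.028] k [ 0.027 -0.073]
garlic [408.  204.3  75. ] [ 0.626 -0.336  0.028] k [ 0.029 -0.318]
garlic [329.  231.7 256. ] [ 0.534 -0.097  0.028] k [-0.04  -0.071]
(np.float64(243.35287353140035), np.float64(169.57553016570387))
tcp [0.4078 0.1974 0.1542] yaw 12.69 gap 0.085 t 10.9
 turn 7.49
 to [0.4   0.297 0.02 ] shift [ 0.0012 -0.0999  0.1342] rows>= 4.01
```

View pics/s3c.png

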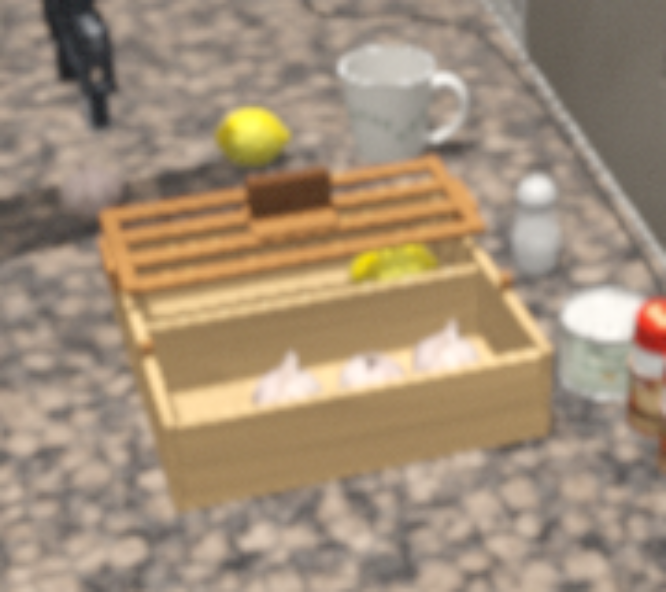

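The wrist's last joint is at its range limit, so the tool stopped short at y 0.197. I'll wind it back half a turn and check the sign first.

```bash
python3 -m jog '[[-1,0,0,-0.03,-7],[-1,0,0,-0.03,-7],[-1,0,0,0,-7],[-1,0,0,0,0],[-1,0,0,0,0]]'
python3 - <<'E'
from h import *
go(); print(np.round(env.get_state()['joint_pos'],3),np.round(env.get_state()['orientation'],3))
E
```

```text
clock: 11.3
tcp_pos: [0.409, 0.1925, 0.2139]
orientation: [-0.04, 0.957, 0.288, 0.004]
wrist_force: [0.2, 0.1, -0.6]
finger_gap: 0.0854
grip_force: 0.0
tcp [0.409  0.1925 0.2139] yaw 33.47 gap 0.085 t 11.3
[ 0.209  0.078 -0.32   1.171  0.081  2.766] [-0.04   0.957  0.288  0.004]
```

```bash
cat >> h.py <<'E'
def tilt():
    from scipy.spatial.transform import Rotation as Ro
    s=env.get_state(); w,x,y,z=s['orientation']; R=Ro.from_quat([x,y,z,w]).as_matrix()
    print('z axis',R[:,2].round(4),'j',np.round(s['joint_pos'],3)); return R
E
python3 -c "
from h import *
tilt()"
python3 -m jog '[[-1,0,0,0,-7],[-1,0,0,0,-7],[-1,0,0,0,-7],[-1,0,0,0,-7],[-1,0,0,0,-7]]'
python3 -m jog '[[-1,0,0,0,-7],[-1,0,0,0,-7],[-1,0,0,0,-7],[-1,0,0,0,-7],[-1,0,0,0,-7]]'
python3 -m jog '[[-1,0,0,0,-7],[-1,0,0,0,0],[-1,0,0,0,0]]'
python3 -c "
from h import *
tilt();go()"
```

```text
z axis [-0.0153  0.0798 -0.9967] j [ 0.209  0.078 -0.32   1.171  0.081  2.766]
clock: 11.72
tcp_pos: [0.4075, 0.1923, 0.2118]
orientation: [-0.038, 0.824, 0.565, 0.014]
wrist_force: [0.8, 0.1, -0.2]
finger_gap: 0.0851
grip_force: 0.0
clock: 12.13
tcp_pos: [0.4075, 0.1924, 0.2117]
orientation: [-0.032, 0.616, 0.786, 0.025]
wrist_force: [-0.4, 0.2, 0.0]
finger_gap: 0.0852
grip_force: 0.0
clock: 12.38
tcp_pos: [0.4076, 0.1924, 0.2118]
orientation: [-0.031, 0.57, 0.82, 0.027]
wrist_force: [-0.1, 0.4, -0.5]
finger_gap: 0.0855
grip_force: 0.0
z axis [-0.0195  0.079  -0.9967] j [ 0.209  0.08  -0.323  1.17   0.081  1.425]
tcp [0.4076 0.1924 0.2118] yaw 110.37 gap 0.085 t 12.4
```

The last-joint limit left a 4.7° tilt in the commanded pose. That's tolerable, so I'll use the full rotation when working out shifts.

```bash
cat >> h.py <<'E'
def go(*pts,yaw=None):
    "shifts in the tool's actual axes (tilt included)"
    R=tilt(); s=env.get_state(); p=np.array(s['tcp_pos']); a=np.degrees(np.arctan2(R[1,0],R[0,0]))
    print('tcp',p.round(4),'yaw',round(a,2),'gap',round(s['finger_gap'],3),'grip',round(s['grip_force'],1),'t',round(s['clock'],1))
    if yaw is not None: t=(a-yaw+90)%180-90; print(' turn',round(t,2))
    for q in pts:
        q=np.array(q,float); d=R.T@(q-p); print(' to',q.round(3),'shift',d.round(4),'rows>=',round(np.linalg.norm(d)/.0417,2)); p=q
E
python3 -m jog '[[-1,0,0,0,-6.8],[-1,0,0,0,-6.8],[-1,0,0,0,-6.8],[-1,0,0,0,-6.8],[-1,0,0,0,-6.8]]' >/dev/null
python3 -m jog '[[-1,0,0,0,-6.8],[-1,0,0,0,-6.8],[-1,0,0,0,-6.8],[-1,0,0,0,-6.8],[-1,0,0,0,-6.8]]' >/dev/null
python3 -m jog '[[-1,0,0,0,-6.8],[-1,0,0,0,0],[-1,0,0,0,0]]'
python3 - <<'E'
from find import *
c=shot('top')
for b in blobs(c):
    if b[1]<230 and 170<b[2]<300: print(b[0],np.round(b[1:4],1),b[4].round(3))
go([.399,.297,.14],[.399,.297,.02],yaw=5.2)
E
```

```text
clock: 13.47
tcp_pos: [0.4078, 0.1925, 0.212]
orientation: [-0.008, -0.045, 0.998, 0.04]
wrist_force: [-0.5, -0.0, 0.4]
finger_gap: 0.0851
grip_force: 0.0
lemon [179.6 215.3 112. ] [0.57  0.354 0.028]
garlic [183. 170. 391.] [0.71  0.355 0.028]
z axis [-0.019   0.0791 -0.9967] j [ 0.209  0.08  -0.323  1.17   0.081  0.119]
tcp [0.4078 0.1924 0.212 ] yaw -174.81 gap 0.085 grip 0.0 t 13.5
 turn -0.01
 to [0.399 0.297 0.14 ] shift [-0.0016  0.0988  0.0802] rows>= 3.05
 to [0.399 0.297 0.02 ] shift [-0.0014 -0.0097  0.1196] rows>= 2.88
```

```bash
python3 -m jog '[[-1,0,0.0247,0.02,0],[-1,0,0.0247,0.02,0],[-1,0,0.0247,0.02,0],[-1,0,0.0247,0.02,0],[-1,0,0,0,0]]'
python3 -m jog '[[-1,0,0,0,0],[-1,0,0,0,0]]'
python3 - <<'E'
from h import *
d=shot('side','s4.png')
print(proj(d,[.399,.297,.028]))
cv2.imwrite('pics/s4c.png',cv2.resize(d['img'][100:220,210:350][:,:,::-1],None,fx=4,fy=4))
go([.399,.297,.02],yaw=5.2)
E
```

```text
clock: 13.93
tcp_pos: [0.3947, 0.2992, 0.1371]
orientation: [-0.01, -0.047, 0.998, 0.04]
wrist_force: [-0.9, -0.6, -0.1]
finger_gap: 0.0853
grip_force: 0.0
clock: 14.1
tcp_pos: [0.3969, 0.2967, 0.1404]
orientation: [-0.008, -0.047, 0.998, 0.04]
wrist_force: [-0.1, -0.8, 0.9]
finger_gap: 0.0859
grip_force: 0.0
(np.float64(243.0671226643596), np.float64(169.6085946463063))
z axis [-0.0181  0.0791 -0.9967] j [ 0.432  0.198 -0.366  0.99   0.08   0.339]
tcp [0.3973 0.2965 0.1408] yaw -174.61 gap 0.085 grip 0.0 t 14.2
 turn 0.19
 to [0.399 0.297 0.02 ] shift [-0.003  -0.0094  0.1205] rows>= 2.9
```

View pics/s4c.png

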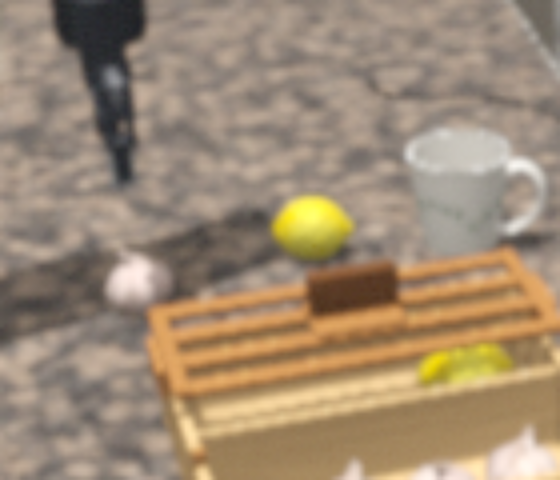

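The bulb is at side pixel (244.7,170), which puts it about 3 mm farther in +x. Correcting for that and descending.

```bash
python3 -m jog '[[-1,-0.003,-0.003,0.04,0],[-1,-0.002,-0.003,0.04,0],[-1,0,-0.002,0.025,0],[-1,0,-0.001,0.015,0],[-1,0,0,0,0]]'
python3 -m jog '[[1,0,0,0,0],[1,0,0,0,0],[1,0,0,0,0],[1,0,0,0,0],[1,0,0,0,0]]' 40
python3 -m jog '[[1,0,0,0,0],[1,0,0,0,0],[1,0,0.002,-0.04,0],[1,0,0.003,-0.04,0],[1,0,0.003,-0.04,0]]'
python3 -m jog '[[1,0,0.003,-0.04,0],[1,0,0.003,-0.04,0],[1,0,0,0,0],[1,0,0,0,0]]'
python3 - <<'E'
from h import *
t=k2w(-.102,-.069); go([*t,.22],[*t,.13],[*t,.036],yaw=5.2)
E
```

```text
clock: 14.57
tcp_pos: [0.3989, 0.2959, 0.0176]
orientation: [-0.01, -0.046, 0.998, 0.039]
wrist_force: [-0.2, -0.2, 0.3]
finger_gap: 0.0854
grip_force: 0.0
clock: 14.98
tcp_pos: [0.4024, 0.298, 0.0225]
orientation: [-0.005, -0.047, 0.998, 0.04]
wrist_force: [-1.7, -2.7, 7.1]
finger_gap: 0.054
grip_force: 40.5
clock: 15.4
tcp_pos: [0.402, 0.2961, 0.1429]
orientation: [-0.007, -0.048, 0.998, 0.04]
wrist_force: [1.4, 1.1, -0.9]
finger_gap: 0.0547
grip_force: 42.5
clock: 15.73
tcp_pos: [0.4052, 0.2969, 0.2249]
orientation: [-0.003, -0.048, 0.998, 0.042]
wrist_force: [0.7, -0.5, -0.7]
finger_gap: 0.0534
grip_force: 42.5
z axis [-0.0103  0.083  -0.9965] j [ 0.426  0.151 -0.209  1.186  0.08   0.331]
tcp [0.4052 0.2969 0.2249] yaw -174.5 gap 0.053 grip 42.5 t 15.7
 turn 0.3
 to [ 0.473 -0.1    0.22 ] shift [-0.0292 -0.4005 -0.0287] rows>= 9.65
 to [ 0.473 -0.1    0.13 ] shift [-0.0002 -0.0075  0.0897] rows>= 2.16
 to [ 0.473 -0.1    0.036] shift [-0.0002 -0.0079  0.0937] rows>= 2.25
```

```bash
python3 -m jog '[[1,-0.0027,-0.0364,-0.0026,0],[1,-0.0027,-0.0364,-0.0026,0],[1,-0.0027,-0.0364,-0.0026,0],[1,-0.0027,-0.0364,-0.0026,0],[1,-0.0027,-0.0364,-0.0026,0]]'
python3 -m jog '[[1,-0.0027,-0.0364,-0.0026,0],[1,-0.0027,-0.0364,-0.0026,0],[1,-0.0027,-0.0364,-0.0026,0],[1,-0.0027,-0.0364,-0.0026,0],[1,-0.0027,-0.0364,-0.0026,0]]'
python3 -m jog '[[1,-0.0027,-0.0364,-0.0026,0],[1,0,-0.0037,0.045,0],[1,0,-0.0037,0.045,0],[1,0,0,0,0],[1,0,0,0,0]]'
python3 - <<'E'
from h import *
t=k2w(-.102,-.069); go([*t,.15],[*t,.036],yaw=5.2)
E
```

```text
clock: 16.15
tcp_pos: [0.433, 0.1141, 0.2177]
orientation: [-0.008, -0.048, 0.998, 0.04]
wrist_force: [1.1, -0.6, -0.9]
finger_gap: 0.0542
grip_force: 42.5
clock: 16.57
tcp_pos: [0.464, -0.0663, 0.2158]
orientation: [-0.008, -0.048, 0.998, 0.04]
wrist_force: [0.8, -0.3, -1.1]
finger_gap: 0.0541
grip_force: 42.5
z axis [-0.0199  0.0796 -0.9966] j [-0.356  0.15  -0.233  1.234  0.068 -0.453]
tcp [ 0.464  -0.0663  0.2158] yaw -174.51 gap 0.054 grip 42.5 t 16.6
 turn 0.29
 to [ 0.473 -0.1    0.15 ] shift [-0.0062 -0.0395  0.0628] rows>= 1.79
 to [ 0.473 -0.1    0.036] shift [-0.0014 -0.0093  0.1136] rows>= 2.73out of range; nothing moved
```

```bash
python3 -m jog '[[1,-0.003,-0.03,-0.002,0],[1,-0.001,-0.005,0.03,0],[1,-0.001,-0.004,0.036,0],[1,0,0,0,0],[1,0,0,0,0]]'
python3 -c "
from h import *
t=k2w(-.102,-.069); go([*t,.036],yaw=5.2)"
```

```text
clock: 16.98
tcp_pos: [0.4698, -0.097, 0.1478]
orientation: [-0.01, -0.047, 0.998, 0.041]
wrist_force: [0.3, -0.7, -0.2]
finger_gap: 0.0536
grip_force: 42.6
z axis [-0.0247  0.0818 -0.9963] j [-0.411  0.22  -0.32   1.086  0.065 -0.508]
tcp [ 0.4698 -0.097   0.1478] yaw -174.52 gap 0.054 grip 42.6 t 17.0
 turn 0.28
 to [ 0.473 -0.1    0.036] shift [-0.0044 -0.0126  0.1111] rows>= 2.68
```

```bash
python3 -m jog '[[1,-0.001,-0.004,0.035,0],[1,-0.001,-0.004,0.035,0],[1,0,-0.003,0.025,0],[1,0,-0.0015,0.014,0],[1,0,0,0,0]]'
python3 -m jog '[[1,0,0,0,0],[-0.75,0,0,0,0],[-0.75,0,0,0,0],[-0.75,0,0,0,0],[-0.75,0,0,0,0]]'
python3 -m jog '[[-0.75,0,0.002,-0.03,0],[-0.75,0,0.003,-0.04,0],[-1,0,0.003,-0.04,0],[-1,0,0.003,-0.04,0],[-1,0,0.003,-0.03,0]]'
python3 - <<'E'
from find import *
h=k2w(0,.069); go([*h,.25],[*h,.2],yaw=95.2); print(h)
E
```

```text
clock: 17.4
tcp_pos: [0.4723, -0.1004, 0.039]
orientation: [-0.009, -0.048, 0.998, 0.041]
wrist_force: [0.3, -0.3, -1.1]
finger_gap: 0.0539
grip_force: 42.6
clock: 17.82
tcp_pos: [0.4749, -0.1013, 0.0421]
orientation: [-0.006, -0.048, 0.998, 0.04]
wrist_force: [-0.3, 6.0, 6.6]
finger_gap: 0.0747
grip_force: 4.5
clock: 18.23
tcp_pos: [0.4766, -0.1027, 0.2252]
orientation: [-0.005, -0.048, 0.998, 0.038]
wrist_force: [0.7, -0.7, 0.1]
finger_gap: 0.0855
grip_force: 0.0
z axis [-0.0138  0.0761 -0.997 ] j [-0.416  0.18  -0.173  1.261  0.064 -0.513]
tcp [ 0.4766 -0.1027  0.2252] yaw -174.51 gap 0.085 grip 0.0 t 18.2
 turn -89.71
 to [0.562 0.047 0.25 ] shift [-0.0989  0.1421 -0.0145] rows>= 4.17
 to [0.562 0.047 0.2  ] shift [-0.0003 -0.0039  0.0499] rows>= 1.2
[0.56174635 0.04671602]
```

Garlic is done; now the cover. I'll grip the bar with the jaws closing along the keeper's y.

```bash
python3 -m jog '[[-1,-0.02,0.0284,-0.003,0],[-1,-0.02,0.0284,-0.003,0],[-1,-0.02,0.0284,-0.003,0],[-1,-0.02,0.0284,-0.003,0],[-1,-0.02,0.0284,-0.003,0]]'
python3 -m jog '[[-1,0,-0.0025,0.03,0],[-1,0,0,0,0],[-1,0,0,0,0],[-1,0,0,0,0]]'
python3 - <<'E'
from find import *
c=shot('top'); d=shot('side')
for b in blobs(c):
    if 170<b[1]<480 and 170<b[2]<300: print(b[0],np.round(b[1:4],1),b[4].round(3),'k',w2k(*b[4][:2]).round(3))
h=k2w(0,.069); go([*h,.13],yaw=5.2)
print(proj(d,[*h,.147]))
cv2.imwrite('pics/s5c.png',cv2.resize(d['img'][120:280,220:400][:,:,::-1],None,fx=3.7,fy=3.7))
E
```

```text
clock: 18.65
tcp_pos: [0.5631, 0.0485, 0.2476]
orientation: [-0.006, -0.048, 0.998, 0.039]
wrist_force: [1.4, -0.6, -0.3]
finger_gap: 0.0855
grip_force: 0.0
clock: 18.98
tcp_pos: [0.5613, 0.0468, 0.2167]
orientation: [-0.007, -0.047, 0.998, 0.04]
wrist_force: [-0.1, -1.0, -0.2]
finger_gap: 0.0854
grip_force: 0.0
lemon [179.5 216.8 128. ] [0.565 0.354 0.028] k [0.032 0.374]
lemon [445.1 252.2  85. ] [ 0.484 -0.446  0.028] k [-0.122 -0.415]
garlic [184.1 170.8 317. ] [0.707 0.352 0.028] k [0.173 0.36 ]
garlic [325.6 189.7 213. ] [ 0.663 -0.083  0.028] k [ 0.089 -0.07 ]
garlic [328.6 209.3 234. ] [ 0.602 -0.094  0.028] k [ 0.028 -0.075]
garlic [329.4 231.9 236. ] [ 0.534 -0.098  0.028] k [-0.041 -0.072]
garlic [330.7 251.4 239. ] [ 0.476 -0.103  0.028] k [-0.099 -0.072]
z axis [-0.0169  0.0787 -0.9968] j [-0.1    0.313 -0.018  1.264  0.077 -0.195]
tcp [0.5619 0.0464 0.2172] yaw -174.58 gap 0.086 grip 0.0 t 19.1
 turn 0.22
 to [0.562 0.047 0.13 ] shift [-0.0007 -0.0067  0.0869] rows>= 2.09
(np.float64(297.67506326988087), np.float64(166.8943158098222))
```

View pics/s5c.png

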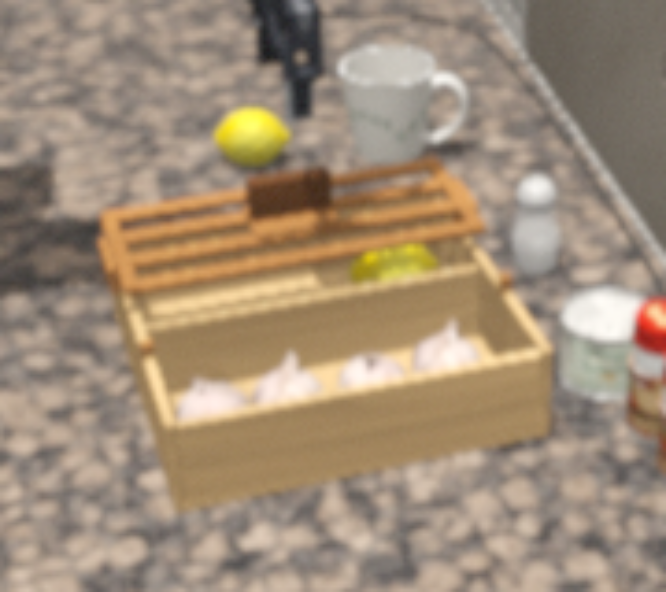

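All four bulbs are on the bay floor and the handle is where predicted. Descending on the bar.

```bash
python3 -m jog '[[-1,0,-0.003,0.035,0],[-1,0,-0.002,0.03,0],[-1,0,-0.0015,0.02,0],[-1,0,0,0,0],[-1,0,0,0,0]]'
python3 -m jog '[[1,0,0,0,0],[1,0,0,0,0],[1,0,0,0,0],[1,0,0,0,0],[1,0,0,0,0]]' 35
python3 -m jog '[[1,0,0,0,0],[1,0,0,0,0],[1,0,0.0004,-0.006,0],[1,0,0.0004,-0.006,0],[1,0,0.0005,-0.007,0]]'
python3 -m jog '[[1,0,0,0,0],[1,0,0,0,0]]'
python3 - <<'E'
from h import *
s=env.get_state(); p=s['tcp_pos']; a=k2w(0,0)-k2w(0,.138); go([p[0]+a[0],p[1]+a[1],p[2]])
E
```

```text
clock: 19.5
tcp_pos: [0.5601, 0.047, 0.1308]
orientation: [-0.008, -0.047, 0.998, 0.04]
wrist_force: [0.6, -0.2, 0.5]
finger_gap: 0.0852
grip_force: 0.0
clock: 19.92
tcp_pos: [0.5611, 0.0477, 0.1314]
orientation: [-0.007, -0.048, 0.998, 0.04]
wrist_force: [0.0, -0.2, 0.0]
finger_gap: 0.0253
grip_force: 0.0
clock: 20.33
tcp_pos: [0.5609, 0.0474, 0.1496]
orientation: [-0.008, -0.048, 0.998, 0.04]
wrist_force: [2.3, 1.1, -3.4]
finger_gap: 0.0147
grip_force: 34.8
clock: 20.5
tcp_pos: [0.5609, 0.0474, 0.1499]
orientation: [-0.007, -0.048, 0.998, 0.04]
wrist_force: [1.5, 1.3, -2.4]
finger_gap: 0.0146
grip_force: 34.8
z axis [-0.0184  0.0788 -0.9967] j [-0.098  0.348 -0.138  1.111  0.077 -0.195]
tcp [0.5609 0.0474 0.1499] yaw -174.49 gap 0.015 grip 34.8 t 20.5
 to [ 0.573 -0.09   0.15 ] shift [ 0.0007 -0.1376 -0.0111] rows>= 3.31
```

The cover is lifted 18 mm, with its 3 N weight on the wrist. Sliding it across.

```bash
python3 -m jog '[[1,0,-0.023,-0.0018,0],[1,0,-0.023,-0.0018,0],[1,0,-0.023,-0.0018,0],[1,0,-0.023,-0.0018,0],[1,0,-0.023,-0.0018,0]]'
python3 -m jog '[[1,0,-0.0215,-0.0018,0],[1,0,0,0,0],[1,0,0,0,0],[1,0,0,0,0]]'
python3 - <<'E'
from h import *
p=env.get_state()['tcp_pos']; h=k2w(0,-.069); go([*h,p[2]],[*h,.1314]); print(w2k(*p[:2]))
E
```

```text
clock: 20.92
tcp_pos: [0.5718, -0.0679, 0.1489]
orientation: [-0.008, -0.048, 0.998, 0.04]
wrist_force: [2.8, 2.6, -2.1]
finger_gap: 0.0142
grip_force: 35.6
clock: 21.25
tcp_pos: [0.5739, -0.0891, 0.1488]
orientation: [-0.008, -0.048, 0.998, 0.04]
wrist_force: [2.2, 0.1, -3.5]
finger_gap: 0.0144
grip_force: 35.3
z axis [-0.0191  0.0791 -0.9967] j [-0.327  0.396 -0.07   1.149  0.069 -0.424]
tcp [ 0.5739 -0.0891  0.1488] yaw -174.51 gap 0.014 grip 35.3 t 21.2
 to [ 0.574 -0.091  0.149] shift [-0.0002 -0.0017 -0.0001] rows>= 0.04
 to [ 0.574 -0.091  0.131] shift [-0.0002 -0.0014  0.0174] rows>= 0.42
[-0.0002056  -0.06733355]
```

```bash
python3 -m jog '[[1,0,-0.0015,0,0],[1,0,-0.0008,0.009,0],[1,0,-0.0008,0.009,0],[1,0,0,0,0],[1,0,0,0,0]]'
python3 -m jog '[[-0.3,0,0,0,0],[-0.3,0,0,0,0],[-0.3,0,0,0,0],[-0.3,0,0,0,0],[-0.3,0,0,0,0]]'
python3 -m jog '[[-0.3,0,0.003,-0.03,0],[-0.3,0,0.003,-0.04,0],[-1,0,0.003,-0.04,0],[-1,0,0,0,0]]'
python3 - <<'E'
from find import *
c=shot('top','t6.png'); d=shot('side','s6.png')
for b in blobs(c):
    if 160<b[1]<480 and 170<b[2]<300: print(b[0],np.round(b[1:4],1),b[4].round(3),'k',w2k(*b[4][:2]).round(3))
a=c['img'][150:300,160:460][:,:,::-1]; b=d['img'][110:350,220:400][:,:,::-1]
cv2.imwrite('pics/c6.png',np.vstack([cv2.resize(a,(600,300)),cv2.resize(b[:150],(600,300)) ][:1]+[cv2.resize(d['img'][120:270,200:420][:,:,::-1],(440,300))] if 0 else [cv2.resize(a,(600,300)),cv2.resize(d['img'][120:270,170:470][:,:,::-1],(600,300))]))
go()
E
```

```text
clock: 21.67
tcp_pos: [0.5739, -0.0891, 0.1314]
orientation: [-0.007, -0.048, 0.998, 0.041]
wrist_force: [1.9, 4.5, -1.1]
finger_gap: 0.0146
grip_force: 37.0
clock: 22.08
tcp_pos: [0.5738, -0.0906, 0.1312]
orientation: [-0.007, -0.048, 0.998, 0.04]
wrist_force: [-0.6, 0.5, -0.6]
finger_gap: 0.0559
grip_force: 0.0
clock: 22.42
tcp_pos: [0.5783, -0.0913, 0.25]
orientation: [-0.002, -0.048, 0.998, 0.038]
wrist_force: [0.4, -0.4, 0.7]
finger_gap: 0.0776
grip_force: 0.0
lemon [179.4 216.7 133. ] [0.565 0.354 0.028] k [0.032 0.375]
garlic [183.8 170.7 329. ] [0.708 0.353 0.028] k [0.173 0.36 ]
garlic [408.3 204.2  67. ] [ 0.626 -0.337  0.028] k [ 0.029 -0.319]
z axis [-0.0141  0.0775 -0.9969] j [-0.328  0.356  0.108  1.361  0.069 -0.425]
tcp [ 0.5764 -0.0908  0.2439] yaw -174.5 gap 0.085 grip 0.0 t 22.5
```

View pics/c6.png

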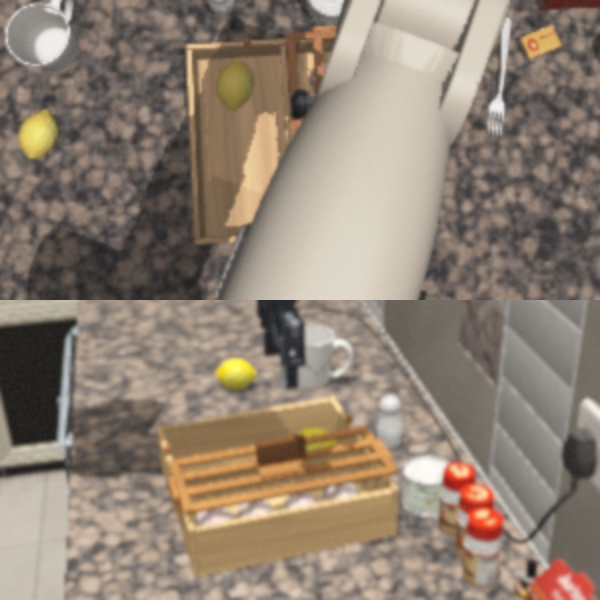

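The cover is over the right bay and the lemon in the left bay is exposed at about top pixel (277.5,192.5). Next I'll measure the lemons with a broader mask.

```bash
cat > lem.py <<'E'
from h import *
def lem(c,img,win,z=.028):
    u0,u1,v0,v1=win; a=img[v0:v1,u0:u1].astype(int); m=(((a[:,:,1]-a[:,:,2])>35)&(abs(a[:,:,0]-a[:,:,1])<45)).astype(np.uint8)
    k,l,s,ce=cv2.connectedComponentsWithStats(m); i=1+np.argmax(s[1:,4])
    ct,_=cv2.findContours((l==i).astype(np.uint8),cv2.RETR_EXTERNAL,cv2.CHAIN_APPROX_NONE)
    (eu,ev),(w,h),an=cv2.fitEllipse(ct[0]); an=np.radians(an+90)  # long axis
    p=plane(c,eu+u0,ev+v0,z); q=plane(c,eu+u0+10*np.cos(an),ev+v0+10*np.sin(an),z)-p
    mpp=np.linalg.norm(q)/10
    print('px',round(eu+u0,1),round(ev+v0,1),'area',s[i,4],'size mm',round(w*mpp*1000),round(h*mpp*1000),'pos',p.round(3),'k',w2k(*p[:2]).round(3),'long axis deg',round(np.degrees(np.arctan2(q[1],q[0]))%180,1))
    return p
E
python3 - <<'E'
from lem import *
c=shot('top'); old=cv2.imread('pics/top0.png')[:,:,::-1]
p=lem(c,c['img'],(160,205,195,240)); lem(c,old,(160,205,195,240)); lem(c,old,(425,465,232,275)); lem(c,c['img'],(262,295,177,210),.034)
go([p[0],p[1],.2],[p[0],p[1],.14],[p[0],p[1],.02])
E
```

```text
px 178.5 216.9 area 362 size mm 53 70 pos [0.565 0.357 0.028] k [0.031 0.377] long axis deg 162.5
px 178.5 216.8 area 367 size mm 53 71 pos [0.565 0.357 0.028] k [0.032 0.377] long axis deg 162.5
px 441.6 252.1 area 374 size mm 54 71 pos [ 0.484 -0.436  0.028] k [-0.121 -0.405] long axis deg 14.9
px 276.6 192.0 area 334 size mm 52 72 pos [0.649 0.066 0.034] k [0.089 0.08 ] long axis deg 176.1
z axis [-0.0175  0.0787 -0.9967] j [-0.328  0.357  0.105  1.361  0.069 -0.425]
tcp [ 0.5754 -0.0904  0.2419] yaw -174.5 gap 0.085 grip 0.0 t 22.6
 to [0.565 0.357 0.2  ] shift [-0.033   0.4414  0.0772] rows>= 10.77
 to [0.565 0.357 0.14 ] shift [-0.0006 -0.0048  0.0598] rows>= 1.44
 to [0.565 0.357 0.02 ] shift [-0.0012 -0.0096  0.1196] rows>= 2.88
```

```bash
python3 -m jog '[[-1,-0.003,0.0368,0.005,0],[-1,-0.003,0.0368,0.005,0],[-1,-0.003,0.0368,0.005,0],[-1,-0.003,0.0368,0.005,0],[-1,-0.003,0.0368,0.005,0]]' >/dev/null
python3 -m jog '[[-1,-0.003,0.0368,0.005,0],[-1,-0.003,0.0368,0.005,0],[-1,-0.003,0.0368,0.005,0],[-1,-0.003,0.0368,0.005,0],[-1,-0.003,0.0368,0.005,0]]' >/dev/null
python3 -m jog '[[-1,-0.003,0.0368,0.0065,0],[-1,0,0.0368,0.0065,0],[-1,0,0,0.03,5.8],[-1,0,0,0.03,5.8],[-1,0,0,0,5.8]]'
python3 -m jog '[[-1,0,0,0,5.8],[-1,0,0,0,0],[-1,0,0,0,0]]'
python3 - <<'E'
from h import *
d=shot('side','s7.png'); p=[.565,.357,.028]; print(proj(d,p)); go([.565,.357,.02],yaw=162.5)
cv2.imwrite('pics/s7c.png',cv2.resize(d['img'][100:220,230:370][:,:,::-1],None,fx=4,fy=4))
E
```

```text
clock: 23.82
tcp_pos: [0.5586, 0.3602, 0.1448]
orientation: [-0.02, 0.105, 0.994, 0.035]
wrist_force: [-1.3, -0.8, -1.6]
finger_gap: 0.0851
grip_force: 0.0
clock: 24.07
tcp_pos: [0.5629, 0.3604, 0.1523]
orientation: [-0.017, 0.153, 0.987, 0.037]
wrist_force: [-0.4, 1.2, -0.4]
finger_gap: 0.0854
grip_force: 0.0
(np.float64(287.48002435893034), np.float64(156.89098847565506))
z axis [-0.0204  0.0784 -0.9967] j [0.414 0.514 0.127 1.171 0.08  0.722]
tcp [0.5633 0.3605 0.153 ] yaw 162.51 gap 0.085 grip 0.0 t 24.1
 turn 0.01
 to [0.565 0.357 0.02 ] shift [-0.0084 -0.0119  0.1323] rows>= 3.19
```

View pics/s7c.png

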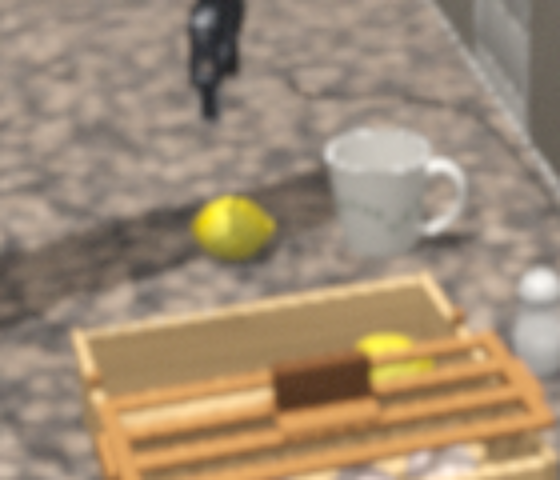

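The lemon is at side pixel (288,157), matching the projection, so I'm descending.

```bash
python3 -m jog '[[-1,-0.003,-0.004,0.04,0],[-1,-0.002,-0.003,0.04,0],[-1,-0.002,-0.002,0.03,0],[-1,-0.001,-0.002,0.018,0],[-1,0,0,0,0]]'
python3 -m jog '[[1,0,0,0,0],[1,0,0,0,0],[1,0,0,0,0],[1,0,0,0,0],[1,0,0,0,0]]' 45
python3 -m jog '[[1,0,0,0,0],[1,0,0,0,0],[1,0,0.002,-0.04,0],[1,0,0.003,-0.04,0],[1,0,0.003,-0.04,0]]'
python3 -m jog '[[1,0,0,-0.01,-5.7],[1,0,0,-0.01,-5.7],[1,0,0,0,-5.7],[1,0,0,0,-5.7],[1,0,0,0,0]]'
python3 -m jog '[[1,0,0,0,0]]'
python3 - <<'E'
from h import *
for x in(-.09,-.002): t=k2w(x,.069); go([*t,.16],[*t,.036],yaw=185.2)
E
```

```text
clock: 24.53
tcp_pos: [0.5622, 0.3561, 0.0201]
orientation: [-0.019, 0.153, 0.987, 0.035]
wrist_force: [0.3, -0.3, 0.2]
finger_gap: 0.0853
grip_force: 0.0
clock: 24.95
tcp_pos: [0.5674, 0.3586, 0.0284]
orientation: [-0.013, 0.154, 0.987, 0.039]
wrist_force: [-0.3, -2.0, 7.4]
finger_gap: 0.0521
grip_force: 47.9
clock: 25.37
tcp_pos: [0.5699, 0.3561, 0.1473]
orientation: [-0.016, 0.154, 0.987, 0.038]
wrist_force: [0.9, 0.5, -0.7]
finger_gap: 0.052
grip_force: 47.9
clock: 25.78
tcp_pos: [0.5711, 0.355, 0.1671]
orientation: [-0.006, -0.046, 0.998, 0.041]
wrist_force: [0.0, -0.1, -0.8]
finger_gap: 0.0518
grip_force: 47.9
clock: 25.87
tcp_pos: [0.5709, 0.3548, 0.1663]
orientation: [-0.007, -0.043, 0.998, 0.04]
wrist_force: [0.0, -0.1, -0.9]
finger_gap: 0.0518
grip_force: 47.9
z axis [-0.0177  0.0798 -0.9967] j [0.402 0.513 0.158 1.201 0.08  0.316]
tcp [0.5709 0.3548 0.1663] yaw -175.03 gap 0.052 grip 47.9 t 25.9
 turn -0.23
 to [0.472 0.039 0.16 ] shift [ 0.1257 -0.3061 -0.0172] rows>= 7.95
 to [0.472 0.039 0.036] shift [-0.0013 -0.01    0.1236] rows>= 2.97
z axis [-0.0177  0.0798 -0.9967] j [0.402 0.513 0.158 1.201 0.08  0.316]
tcp [0.5709 0.3548 0.1663] yaw -175.03 gap 0.052 grip 47.9 t 25.9
 turn -0.23
 to [0.56  0.047 0.16 ] shift [ 0.0377 -0.3057 -0.0181] rows>= 7.4
 to [0.56  0.047 0.036] shift [-0.0013 -0.01    0.1236] rows>= 2.97
```

```bash
python3 -m jog '[[1,0.014,-0.034,-0.0019,0],[1,0.014,-0.034,-0.0019,0],[1,0.014,-0.034,-0.0019,0],[1,0.014,-0.034,-0.0019,0],[1,0.014,-0.034,-0.0019,0]]'
python3 -m jog '[[1,0.014,-0.034,-0.0019,0],[1,0.014,-0.034,-0.0019,0],[1,0.014,-0.034,-0.0019,0],[1,0.014,-0.034,-0.0019,0],[1,0,0,0,0]]'
python3 -m jog '[[1,0,0,0,0],[1,0,0,0,0]]'
python3 -c "
from h import *
t=k2w(-.09,.07); go([*t,.036],yaw=185.2)"
```

```text
clock: 26.28
tcp_pos: [0.5153, 0.1776, 0.1622]
orientation: [-0.007, -0.043, 0.998, 0.04]
wrist_force: [0.0, -0.6, -0.7]
finger_gap: 0.0516
grip_force: 48.0
clock: 26.7
tcp_pos: [0.4707, 0.0335, 0.1594]
orientation: [-0.008, -0.04, 0.998, 0.039]
wrist_force: [-0.7, 0.6, -1.6]
finger_gap: 0.0517
grip_force: 48.0
clock: 26.87
tcp_pos: [0.4727, 0.0381, 0.1597]
orientation: [-0.007, -0.043, 0.998, 0.04]
wrist_force: [-0.5, 0.8, -1.5]
finger_gap: 0.052
grip_force: 48.0
z axis [-0.0177  0.0795 -0.9967] j [-0.136  0.179 -0.341  1.08   0.076 -0.224]
tcp [0.4727 0.0381 0.1597] yaw -175.03 gap 0.052 grip 48.0 t 26.9
 turn -0.23
 to [0.472 0.04  0.036] shift [-0.0008 -0.0085  0.1234] rows>= 2.97
```

```bash
python3 -m jog '[[1,0,-0.003,0.04,0],[1,0,-0.003,0.04,0],[1,0,-0.0015,0.028,0],[1,0,-0.001,0.014,0],[1,0,0,0,0]]'
python3 -m jog '[[1,0,0,0,0],[-0.7,0,0,0,0],[-0.7,0,0,0,0],[-0.7,0,0,0,0],[-0.7,0,0,0,0]]'
python3 -m jog '[[-0.7,0,0.0025,-0.03,0],[-0.7,0,0.0035,-0.04,0],[-1,0,0.0035,-0.04,0],[-1,0,0.0035,-0.04,0],[-1,0,0.003,-0.03,0]]'
python3 - <<'E'
from lem import *
go([.484,-.436,.215],[.484,-.436,.14],yaw=14.9)
E
```

```text
clock: 27.28
tcp_pos: [0.4696, 0.0414, 0.0347]
orientation: [-0.009, -0.045, 0.998, 0.041]
wrist_force: [0.9, -0.9, -0.6]
finger_gap: 0.0521
grip_force: 48.9
clock: 27.7
tcp_pos: [0.4715, 0.0396, 0.0377]
orientation: [-0.007, -0.044, 0.998, 0.04]
wrist_force: [0.2, -0.8, -0.3]
finger_gap: 0.0727
grip_force: 0.0
clock: 28.12
tcp_pos: [0.4735, 0.041, 0.2217]
orientation: [-0.006, -0.044, 0.998, 0.04]
wrist_force: [1.1, 0.7, -0.1]
finger_gap: 0.0855
grip_force: 0.0
z axis [-0.0149  0.0788 -0.9968] j [-0.13   0.141 -0.228  1.226  0.076 -0.22 ]
tcp [0.4735 0.041  0.2217] yaw -174.91 gap 0.086 grip 0.0 t 28.1
 turn -9.81
 to [ 0.484 -0.436  0.215] shift [ 0.0318 -0.4751 -0.0311] rows>= 11.44
 to [ 0.484 -0.436  0.14 ] shift [-0.0006 -0.006   0.0748] rows>= 1.8
```

```bash
python3 -m jog '[[-1,0.0025,-0.0366,-0.0024,0],[-1,0.0025,-0.0366,-0.0024,0],[-1,0.0025,-0.0366,-0.0024,0],[-1,0.0025,-0.0366,-0.0024,0],[-1,0.0025,-0.0366,-0.0024,0]]' >/dev/null
python3 -m jog '[[-1,0.0025,-0.0366,-0.0024,0],[-1,0.0025,-0.0366,-0.0024,0],[-1,0.0025,-0.0366,-0.0024,0],[-1,0.0025,-0.0366,-0.0024,0],[-1,0.0025,-0.0366,-0.0024,0]]' >/dev/null
python3 -m jog '[[-1,0.0025,-0.0366,-0.0024,0],[-1,0.0025,-0.0366,-0.0024,0],[-1,0.0025,-0.0366,-0.0024,0],[-1,0,-0.003,0.0375,-4.9],[-1,0,-0.003,0.0375,-4.9]]'
python3 -m jog '[[-1,0,0,0,0],[-1,0,0,0,0],[-1,0,0,0,0]]'
python3 - <<'E'
from lem import *
c=shot('top'); d=shot('side','s8.png'); p=[.484,-.436,.028]; print(proj(d,p)); go([.484,-.436,.02],yaw=14.9)
lem(c,c['img'],(250,300,175,275),.034)
cv2.imwrite('pics/s8c.png',cv2.resize(d['img'][120:360,180:420][:,:,::-1],None,fx=2.4,fy=2.4))
E
```

```text
clock: 29.37
tcp_pos: [0.4838, -0.4422, 0.1378]
orientation: [-0.001, -0.13, 0.991, 0.036]
wrist_force: [0.6, 0.5, -0.8]
finger_gap: 0.0852
grip_force: 0.0
clock: 29.62
tcp_pos: [0.4826, -0.4367, 0.1375]
orientation: [-0.004, -0.129, 0.991, 0.04]
wrist_force: [1.0, -0.4, 1.2]
finger_gap: 0.0854
grip_force: 0.0
(np.float64(299.2380745979045), np.float64(322.7600614220313))
z axis [-0.0158  0.0756 -0.997 ] j [-0.875  0.56   0.168  1.247  0.036 -1.135]
tcp [ 0.4835 -0.4374  0.1389] yaw -165.15 gap 0.085 grip 0.0 t 29.7
 turn -0.05
 to [ 0.484 -0.436  0.02 ] shift [-0.0004 -0.0079  0.1187] rows>= 2.85
px 280.3 214.9 area 2821 size mm 124 287 pos [0.58  0.051 0.034] k [0.018 0.072] long axis deg 10.1
```

View pics/s8c.png

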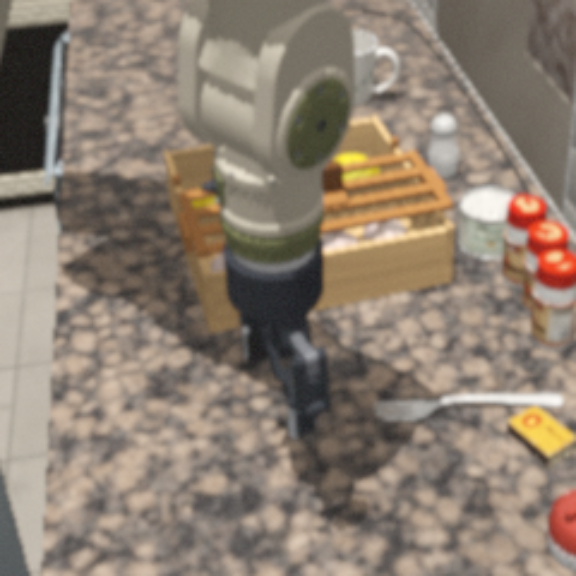

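The right lemon isn't at its expected spot (crop (286,486) is bare), so it has been knocked aside. I'll search for yellow in both views by mask.

Run:
```python
from lem import *
for n in('top','side'):
    c=shot(n,n+'9.png'); a=cv2.GaussianBlur(c['img'],(3,3),0); hs=cv2.cvtColor(a,cv2.COLOR_RGB2HSV)
    m=cv2.inRange(hs,(24,110,60),(36,255,255)); k,l,s,ce=cv2.connectedComponentsWithStats(m)
    for i in range(1,k):
        if s[i,4]>40: print(n,ce[i].round(1),s[i].tolist(),plane(c,*ce[i],.028).round(3))
```

```text
top [277.  191.8] [269, 182, 17, 22, 243] [0.651 0.065 0.028]
top [553.9 192.5] [542, 184, 21, 18, 197] [ 0.677 -0.789  0.028]
top [283.2 250.2] [275, 241, 16, 17, 173] [0.475 0.039 0.028]
top [485.7 266.6] [480, 264, 13, 7, 70] [ 0.445 -0.567  0.028]
side [325.4 185.1] [320, 183, 12, 5, 47] [0.659 0.121 0.028]
side [329.4 191.9] [323, 190, 15, 5, 42] [0.662 0.076 0.028]
side [298.4 377.2] [280, 361, 38, 33, 904] [ 0.462 -0.567  0.028]
```

```bash
python3 -m jog '[[-1,0,0.03,-0.03,0],[-1,0,0.041,0,0],[-1,0,0.041,0,0],[-1,0,0.041,0,0],[-1,0,0.02,0,0]]'
python3 - <<'E'
from lem import *
c=shot('top','t10.png'); lem(c,c['img'],(465,510,245,295)); d=shot('side','s10.png')
cv2.imwrite('pics/c10.png',np.hstack([cv2.resize(c['img'][220:320,420:520],(400,400)),cv2.resize(d['img'][300:400,250:350],(400,400))])[:,:,::-1])
p=lem(c,c['img'],(465,510,245,295)); print(proj(d,p)); go([p[0],p[1],.15])
E
```

```text
clock: 30.23
tcp_pos: [0.4375, -0.2689, 0.1812]
orientation: [-0.004, -0.13, 0.991, 0.04]
wrist_force: [-0.1, 0.8, 0.1]
finger_gap: 0.0856
grip_force: 0.0Traceback (most recent call last):
  File "<stdin>", line 2, in <module>
  File "lem.py", line 4, in lem
    k,l,s,ce=cv2.connectedComponentsWithStats(m); i=1+np.argmax(s[1:,4])
                                                      ~~~~~~~~~^^^^^^^^^
    return _wrapfunc(a, 'argmax', axis=axis, out=out, **kwds)
    return bound(*args, **kwds)
ValueError: attempt to get argmax of an empty sequence
```

```bash
cat > yel.py <<'E'
from lem import *
def yel(n,fn=None):
    c=shot(n,fn); a=cv2.GaussianBlur(c['img'],(3,3),0); hs=cv2.cvtColor(a,cv2.COLOR_RGB2HSV)
    m=cv2.inRange(hs,(24,110,60),(36,255,255)); k,l,s,ce=cv2.connectedComponentsWithStats(m)
    for i in range(1,k):
        if s[i,4]>25: print(n,ce[i].round(1),s[i].tolist(),plane(c,*ce[i],.028).round(3))
    return c
E
python3 - <<'E'
from yel import *
c=yel('top','t11.png'); d=yel('side','s11.png'); yel('side'); go()
cv2.imwrite('pics/c11.png',np.hstack([cv2.resize(c['img'][180:380,380:580],(400,400)),cv2.resize(d['img'][200:400,200:400],(400,400))])[:,:,::-1])
E
```

```text
top [277.1 191.8] [269, 182, 17, 21, 237] [0.651 0.065 0.028]
top [552.8 191.3] [542, 182, 21, 19, 214] [ 0.681 -0.786  0.028]
top [282.6 250.2] [275, 241, 17, 18, 217] [0.475 0.04  0.028]
side [97.7 34.4] [90, 33, 16, 4, 39] [-0.679  3.016  0.028]
side [325.4 185.1] [320, 183, 12, 5, 47] [0.659 0.121 0.028]
side [329.6 191.9] [323, 190, 15, 5, 45] [0.663 0.076 0.028]
side [298.4 377.3] [280, 361, 38, 33, 905] [ 0.462 -0.567  0.028]
side [97.7 34.4] [90, 33, 16, 4, 39] [-0.679  3.016  0.028]
side [325.4 185.1] [320, 183, 12, 5, 48] [0.659 0.122 0.028]
side [329.6 191.9] [323, 190, 15, 5, 45] [0.663 0.076 0.028]
side [298.4 377.3] [280, 361, 38, 33, 902] [ 0.462 -0.567  0.028]
z axis [-0.016   0.0763 -0.997 ] j [-0.737  0.276 -0.16   1.198  0.046 -0.999]
tcp [ 0.4395 -0.2731  0.1809] yaw -165.06 gap 0.085 grip 0.0 t 30.4
```

View pics/c11.png

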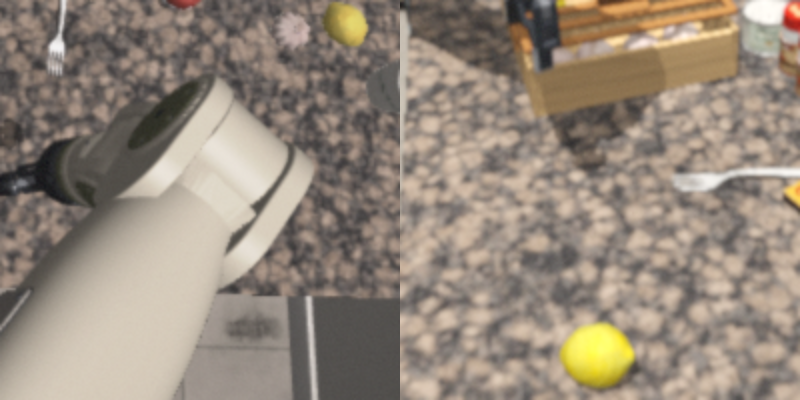

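```bash
python3 -m jog '[[-1,-0.01,0.035,-0.01,0],[-1,-0.01,0.035,-0.01,0],[-1,-0.01,0.035,-0.01,0],[-1,-0.01,0.035,0,0],[-1,-0.01,0.035,0,0]]'
python3 - <<'E'
from yel import *
c=yel('top','t12.png'); d=shot('side')
p=lem(c,c['img'],(465,510,245,295)); print(proj(d,p)); print(tri:=None)
o1,d1=ray(c,*proj(c,p)); o2,d2=ray(d,298.4,377.3); d1/=np.linalg.norm(d1); d2/=np.linalg.norm(d2)
A=np.stack([d1,-d2],1); t=np.linalg.lstsq(A,o2-o1,rcond=None)[0]; print('rays',(o1+t[0]*d1).round(3),(o2+t[1]*d2).round(3))
go([p[0],p[1],.15],yaw=15)
E
```

```text
clock: 30.85
tcp_pos: [0.4443, -0.0941, 0.2247]
orientation: [-0.003, -0.128, 0.991, 0.04]
wrist_force: [0.5, 0.1, -0.8]
finger_gap: 0.0852
grip_force: 0.0
top [277.3 191.5] [269, 182, 17, 21, 223] [0.652 0.064 0.028]
top [552.6 191.2] [542, 182, 21, 20, 207] [ 0.681 -0.786  0.028]
top [283.1 250.2] [275, 241, 16, 17, 172] [0.475 0.039 0.028]
top [485.2 259.9] [475, 250, 20, 21, 289] [ 0.465 -0.567  0.028]
px 485.0 260.3 area 374 size mm 58 72 pos [ 0.463 -0.566  0.028] k [-0.154 -0.532] long axis deg 145.0
(np.float64(299.11153911828734), np.float64(376.6948471663045))
None
rays [ 0.463 -0.566  0.027] [ 0.462 -0.566  0.027]
z axis [-0.017   0.0793 -0.9967] j [-0.423  0.116 -0.25   1.252  0.065 -0.689]
tcp [ 0.4435 -0.091   0.2247] yaw -164.87 gap 0.085 grip 0.0 t 30.9
 turn 0.13
 to [ 0.463 -0.566  0.15 ] shift [ 0.1052 -0.4681  0.0365] rows>= 11.54
```

```bash
python3 -m jog '[[-1,0.0081,-0.036,0.0028,0],[-1,0.0081,-0.036,0.0028,0],[-1,0.0081,-0.036,0.0028,0],[-1,0.0081,-0.036,0.0028,0],[-1,0.0081,-0.036,0.0028,0]]' >/dev/null
python3 -m jog '[[-1,0.0081,-0.036,0.0028,0],[-1,0.0081,-0.036,0.0028,0],[-1,0.0081,-0.036,0.0028,0],[-1,0.0081,-0.036,0.0028,0],[-1,0.0081,-0.036,0.0028,0]]' >/dev/null
python3 -m jog '[[-1,0.0081,-0.036,0.0028,0],[-1,0.0081,-0.036,0.0028,0],[-1,0.0081,-0.036,0.0028,0],[-1,0,0,0,7.1],[-1,0,0,0,7.1]]' >/dev/null
python3 -m jog '[[-1,0,0,0,7.1],[-1,0,0,0,7.1],[-1,0,0,0,7.1],[-1,0,0,0,7.1],[-1,0,0,0,7.1]]'
python3 -m jog '[[-1,0,0,0,0],[-1,0,0,0,0]]'
python3 - <<'E'
from yel import *
yel('side'); go([.463,-.566,.02],yaw=145)
E
```

```text
clock: 32.62
tcp_pos: [0.4592, -0.5712, 0.148]
orientation: [-0.021, 0.303, 0.952, 0.035]
wrist_force: [-0.9, -0.1, 0.3]
finger_gap: 0.0855
grip_force: 0.0
clock: 32.78
tcp_pos: [0.4594, -0.5705, 0.1482]
orientation: [-0.021, 0.298, 0.954, 0.035]
wrist_force: [0.3, 0.2, 0.8]
finger_gap: 0.0854
grip_force: 0.0
side [298.6 377.1] [280, 361, 38, 33, 910] [ 0.462 -0.567  0.028]
z axis [-0.0187  0.0789 -0.9967] j [-1.012  0.738  0.505  1.415  0.026 -0.408]
tcp [ 0.4595 -0.5701  0.1483] yaw 145.4 gap 0.085 grip 0.0 t 32.8
 turn 0.4
 to [ 0.463 -0.566  0.02 ] shift [-0.0083 -0.0016  0.1281] rows>= 3.08
```

```bash
python3 -m jog '[[-1,-0.003,-0.001,0.04,0],[-1,-0.003,-0.0006,0.04,0],[-1,-0.002,0,0.03,0],[-1,0,0,0.014,0],[-1,0,0,0,0]]'
python3 -m jog '[[1,0,0,0,0],[1,0,0,0,0],[1,0,0,0,0],[1,0,0,0,0],[1,0,0,0,0]]' 45
python3 -m jog '[[1,0,0,0,0],[1,0,0,0,0],[1,0,0.002,-0.03,0],[1,0,0.003,-0.03,0],[1,0,0.003,-0.03,0]]'
python3 -m jog '[[1,0,0.003,-0.03,-6.7],[1,0,0,-0.03,-6.7],[1,0,0,-0.03,-6.7],[1,0,0,-0.02,-6.7],[1,0,0,0,-6.7]]'
python3 -m jog '[[1,0,0,0,-6.7],[1,0,0,0,0],[1,0,0,0,0]]'
python3 - <<'E'
from yel import *
t=k2w(-.002,.07); yel('side'); go([*t,.23],[*t,.16],[*t,.036],yaw=185.2)
E
```

```text
clock: 33.25
tcp_pos: [0.4613, -0.5622, 0.019]
orientation: [-0.024, 0.298, 0.954, 0.038]
wrist_force: [0.2, 0.8, -0.4]
finger_gap: 0.0855
grip_force: 0.0
clock: 33.67
tcp_pos: [0.4644, -0.5667, 0.0275]
orientation: [-0.019, 0.299, 0.954, 0.033]
wrist_force: [0.6, -0.6, 6.5]
finger_gap: 0.0548
grip_force: 47.5
clock: 34.08
tcp_pos: [0.4694, -0.5649, 0.1156]
orientation: [-0.021, 0.299, 0.953, 0.035]
wrist_force: [0.2, -0.3, -0.3]
finger_gap: 0.0547
grip_force: 47.6
clock: 34.5
tcp_pos: [0.4745, -0.5733, 0.2314]
orientation: [-0.007, 0.008, 0.999, 0.036]
wrist_force: [-0.4, 0.1, 0.0]
finger_gap: 0.0548
grip_force: 47.6
clock: 34.75
tcp_pos: [0.4734, -0.5716, 0.2246]
orientation: [-0.008, -0.045, 0.998, 0.04]
wrist_force: [-1.1, 0.3, -1.1]
finger_gap: 0.0548
grip_force: 47.5
side [327.7 185.1] [324, 183, 8, 5, 27] [0.666 0.12  0.028]
side [329.4 191.9] [323, 190, 15, 5, 42] [0.662 0.076 0.028]
side [287.5 306.3] [277, 288, 21, 34, 542] [ 0.466 -0.383  0.028]
z axis [-0.0191  0.0797 -0.9966] j [-0.998  0.766  0.741  1.624  0.027 -1.09 ]
tcp [ 0.4734 -0.5714  0.2244] yaw -174.76 gap 0.055 grip 47.5 t 34.8
 turn 0.04
 to [0.56  0.048 0.23 ] shift [-0.1424  0.6071  0.0421] rows>= 14.99
 to [0.56  0.048 0.16 ] shift [-0.0008 -0.0057  0.0698] rows>= 1.68
 to [0.56  0.048 0.036] shift [-0.0015 -0.0101  0.1236] rows>= 2.97
```

```bash
for i in 1; do python3 -m jog '[[1,-0.0084,0.0357,0.0025,0],[1,-0.0084,0.0357,0.0025,0],[1,-0.0084,0.0357,0.0025,0],[1,-0.0084,0.0357,0.0025,0],[1,-0.0084,0.0357,0.0025,0]]'; done
python3 -m jog '[[1,-0.0084,0.0357,0.0025,0],[1,-0.0084,0.0357,0.0025,0],[1,-0.0084,0.0357,0.0025,0],[1,-0.0084,0.0357,0.0025,0],[1,-0.0084,0.0357,0.0025,0]]'
python3 -m jog '[[1,-0.0084,0.0357,0.0025,0],[1,-0.0084,0.0357,0.0025,0],[1,-0.0084,0.0357,0.0025,0],[1,-0.0084,0.0357,0.0025,0],[1,-0.0084,0.0357,0.0025,0]]'
python3 -m jog '[[1,-0.0084,0.0357,0.0025,0],[1,-0.0084,0.0357,0.0025,0],[1,0,0,0,0],[1,0,0,0,0],[1,0,0,0,0]]'
python3 - <<'E'
from yel import *
t=k2w(0,.07); go([*t,.16],[*t,.036],yaw=185.2)
E
```

```text
clock: 35.22
tcp_pos: [0.498, -0.3877, 0.2256]
orientation: [-0.008, -0.045, 0.998, 0.04]
wrist_force: [-0.6, 0.6, -2.0]
finger_gap: 0.0547
grip_force: 47.5
clock: 35.63
tcp_pos: [0.523, -0.2055, 0.2273]
orientation: [-0.008, -0.046, 0.998, 0.04]
wrist_force: [0.7, 0.3, -1.3]
finger_gap: 0.0548
grip_force: 47.5
clock: 36.05
tcp_pos: [0.5479, -0.0235, 0.2289]
orientation: [-0.008, -0.046, 0.998, 0.04]
wrist_force: [0.6, -0.4, -0.7]
finger_gap: 0.0553
grip_force: 47.5
clock: 36.47
tcp_pos: [0.5579, 0.0475, 0.2293]
orientation: [-0.008, -0.047, 0.998, 0.04]
wrist_force: [-0.2, 0.1, -0.8]
finger_gap: 0.0548
grip_force: 47.6
z axis [-0.0195  0.0787 -0.9967] j [-0.098  0.303 -0.002  1.293  0.076 -0.193]
tcp [0.5579 0.0475 0.2293] yaw -174.62 gap 0.055 grip 47.6 t 36.5
 turn 0.18
 to [0.562 0.048 0.16 ] shift [-0.0045 -0.0056  0.069 ] rows>= 1.66
 to [0.562 0.048 0.036] shift [-0.0015 -0.0099  0.1236] rows>= 2.97
```

```bash
python3 -m jog '[[1,-0.002,-0.003,0.035,0],[1,-0.001,-0.003,0.035,0],[1,-0.001,-0.003,0.035,0],[1,0,-0.003,0.035,0],[1,0,-0.0025,0.03,0]]'
python3 -m jog '[[1,0,-0.0015,0.019,0],[1,0,0,0,0],[1,0,0,0,0],[1,0,0,0,0]]'
python3 -c "
from h import *
t=k2w(0,.07); go([*t,.036],yaw=185.2)"
```

```text
clock: 36.88
tcp_pos: [0.5596, 0.0449, 0.0567]
orientation: [-0.008, -0.045, 0.998, 0.04]
wrist_force: [-0.9, -0.2, -1.7]
finger_gap: 0.0549
grip_force: 47.6
clock: 37.22
tcp_pos: [0.5611, 0.0457, 0.041]
orientation: [-0.007, -0.046, 0.998, 0.04]
wrist_force: [1.2, 0.9, -1.2]
finger_gap: 0.055
grip_force: 51.8
z axis [-0.0173  0.0788 -0.9967] j [-0.101  0.443 -0.288  0.865  0.077 -0.194]
tcp [0.5611 0.0457 0.041 ] yaw -174.71 gap 0.055 grip 51.8 t 37.2
 turn 0.09
 to [0.562 0.048 0.036] shift [-0.0008  0.0016  0.0051] rows>= 0.13
```

Nothing is touching yet. I'll go 4 mm lower, release, retreat to the left and up, and then check.

```bash
python3 -m jog '[[1,0,0.0015,0.004,0],[1,0,0,0,0],[-0.7,0,0,0,0],[-0.7,0,0,0,0],[-0.7,0,0,0,0]]'
python3 -m jog '[[-0.7,0,0,0,0],[-0.7,0,0.0025,-0.03,0],[-0.7,0,0.003,-0.04,0],[-1,0,0.003,-0.04,0],[-1,0,0.003,-0.04,0]]'
python3 -m jog '[[-1,0,0.03,-0.02,0],[-1,0,0.04,0,0],[-1,0,0.04,0,0],[-1,0,0.04,0,0],[-1,0,0.04,0,0]]'
python3 -m jog '[[-1,0.01,0.035,0,0],[-1,0.01,0.035,0,0],[-1,0.01,0.035,0,0],[-1,0.01,0.035,0,0],[-1,0,0,0,0]]'
python3 - <<'E'
from yel import *
c=yel('top','t13.png'); d=shot('side','s13.png'); go()
for b in (__import__('find').blobs(c)):
    if b[0]=='garlic' and 170<b[1]<480 and 130<b[2]<300: print(b[0],np.round(b[1:4],1),b[4].round(3))
cv2.imwrite('pics/c13.png',np.hstack([cv2.resize(c['img'][130:290,160:320],(400,400)) if 0 else cv2.resize(c['img'][120:300,240:420],(400,400)),cv2.resize(d['img'][120:300,230:410],(400,400))])[:,:,::-1])
E
```

```text
clock: 37.63
tcp_pos: [0.5605, 0.0487, 0.0366]
orientation: [-0.007, -0.047, 0.998, 0.04]
wrist_force: [0.3, -0.5, -0.2]
finger_gap: 0.0729
grip_force: 0.0
clock: 38.05
tcp_pos: [0.5612, 0.0484, 0.1879]
orientation: [-0.008, -0.047, 0.998, 0.04]
wrist_force: [1.3, 0.4, 0.2]
finger_gap: 0.0858
grip_force: 0.0
clock: 38.47
tcp_pos: [0.5442, 0.2368, 0.2223]
orientation: [-0.007, -0.047, 0.998, 0.04]
wrist_force: [-0.2, 0.1, -0.4]
finger_gap: 0.0851
grip_force: 0.0
clock: 38.88
tcp_pos: [0.4888, 0.3759, 0.2341]
orientation: [-0.007, -0.05, 0.998, 0.041]
wrist_force: [-0.2, -1.4, 0.6]
finger_gap: 0.0855
grip_force: 0.0
top [277.  191.8] [269, 182, 17, 21, 241] [0.651 0.065 0.028]
top [546.7 184.7] [544, 182, 7, 7, 29] [ 0.701 -0.769  0.028]
top [554.  192.5] [542, 184, 21, 18, 191] [ 0.677 -0.79   0.028]
top [280.7 221. ] [273, 210, 17, 22, 233] [0.562 0.05  0.028]
top [282.7 251.7] [275, 241, 16, 23, 261] [0.471 0.04  0.028]
z axis [-0.0187  0.0789 -0.9967] j [0.481 0.372 0.106 1.285 0.079 0.384]
tcp [0.4907 0.3718 0.2334] yaw -174.39 gap 0.085 grip 0.0 t 39.0
garlic [325.5 145.7 490. ] [ 0.802 -0.079  0.028]
garlic [269.5 145.   83. ] [0.798 0.095 0.028]
garlic [224. 150.  65.] [0.777 0.235 0.028]
garlic [178.9 164.5 755. ] [0.726 0.369 0.028]
garlic [412.6 164.6 126. ] [ 0.751 -0.352  0.028]
garlic [407.7 207.7 133. ] [ 0.615 -0.335  0.028]
garlic [412.8 298.2  85. ] [ 0.347 -0.347  0.028]
```

View pics/c13.png

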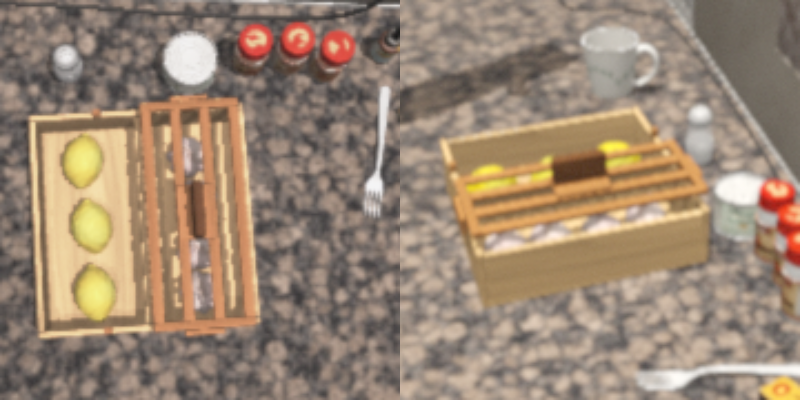

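Three lemons are in the left bay and four bulbs are under the cover on the right. The bar was released at the height it was gripped, so the cover is down. The bystanders are unmoved and the arm is clear, so I'm handing in.

```bash
python3 -c "
from workcell import env
print(env.hand_in())"
```

```text
the job is handed in; nothing more can be done
None
```

I handed the job in at about 39 s: the last pictures show four garlic bulbs in the right bay under the lowered cover, three lemons in the uncovered left bay, and the mug, tin, fork and salt shaker where they were; hand-in gave no verdict.

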